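Measure marked lever castings under a fixed probe

TASK

Clear the setting block off the middle of the stage and stand it on its yellow parking pad. Then measure the lever castings on the grey mat in the order blue, yellow, orange, passing over any colour that is not there: lay each one flat on the stage, slide it until the black spot on its arm is squarely under the probe tip, let go and press the red button while it lies there, and then lay it flat and wholly on the green mat. Do not knock the probe, and leave the bottle, dial gauge and screwdriver alone.

Things in the scene. Friction and masses are not known exactly. Their poses are not given: they have to be found in the camera images.
- station: measuring station, fixed to the bench: dark steel stage slab 280 x 280 mm. Origin under the slab's centre at bench height, z up; the flat stage top is 30 mm above the origin. +x points away from the robot (turned up to 0.12 rad), +y to the robot's left
- stage_centre (a point): centre of the stage's top surface (axes as the station)
- probe: fixed probe on the station, rigid: round column of 26 mm diameter, 190 mm high, on a 56 mm foot at station x +112, y +112 mm; a 20 mm thick arm 160 mm above the stage reaches to a white head of 30 mm diameter (80 to 180 mm above the stage), from which a slim steel nose points straight down at station x +60, y 0. Same origin and axes as the station
- probe_tip (a point): the lower end of the probe's nose, 4 mm wide, 17 mm above the stage top (5 mm above the top of a lever's arm lying on the stage); station x +60, y 0, z 47 mm
- park (a point): centre of the yellow parking pad, an 80 mm square painted flat on the stage at its far right corner (station x +85, y -95 mm), at the stage's surface
- record (a joint): red push button 32 mm wide in a black housing on the stage at its near left corner (station x -105, y +100 mm): 0 released, 0.006 m fully down; it springs back, 5 N press it fully down; it counts as pressed from 0.004
- record_top (a point): centre of the red button's top face; press straight down. It stands 22 mm above the stage when released, 16 mm when fully down
- block: loose setting block, 0.45 kg or so: bright steel block 50 x 50 x 30 mm with an upright brass knob on top, 22 mm diameter, 28 mm high (30 to 58 mm above the underside). It starts on the stage in front of the probe. Origin: centre of its underside, z up
- mat_in: grey mat fixed on the bench, 280 (x) x 240 (y) x 3 mm, the levers start on it; to the left or right of the station. Origin: centre of its underside
- mat_out: green mat fixed on the bench, 280 (x) x 240 (y) x 3 mm, on the station's other side. Origin: centre of its underside, axes along its sides
- lever_blue: loose aluminium lever casting with a blue cap and band on its hub, about 0.26 kg; may be absent. Square hub 36 x 36 mm, 50 mm tall, with a flat arm 30 mm wide and 12 mm thick that runs along +x from the hub to 132 mm from the hub's axis. Origin: centre of the hub's underside; z up
- lever_blue_spot (a point): centre of the marked spot on the arm of the lever with the blue cap: black dot of 14 mm diameter in a thin white ring, on the arm's top face, 115 mm along +x from the hub's axis, 12 mm above the underside
- lever_yellow: loose aluminium lever casting with a yellow cap and band on its hub, about 0.26 kg; may be absent. Square hub 36 x 36 mm, 50 mm tall, with a flat arm 30 mm wide and 12 mm thick that runs along +x from the hub to 132 mm from the hub's axis. Origin: centre of the hub's underside; z up
- lever_yellow_spot (a point): centre of the marked spot on the arm of the lever with the yellow cap: black dot of 14 mm diameter in a thin white ring, on the arm's top face, 115 mm along +x from the hub's axis, 12 mm above the underside
- lever_orange: loose aluminium lever casting with an orange cap and band on its hub, about 0.26 kg; may be absent. Square hub 36 x 36 mm, 50 mm tall, with a flat arm 30 mm wide and 12 mm thick that runs along +x from the hub to 132 mm from the hub's axis. Origin: centre of the hub's underside; z up
- lever_orange_spot (a point): centre of the marked spot on the arm of the lever with the orange cap: black dot of 14 mm diameter in a thin white ring, on the arm's top face, 115 mm along +x from the hub's axis, 12 mm above the underside
- cleaner: green cleaner bottle with a blue cap, 56 mm diameter, 150 mm tall, bystander: leave alone
- dial: small black dial gauge on a grey foot 60 x 90 mm, 92 mm tall, bystander: leave alone
- screwdriver: screwdriver lying on the bench just beyond the station, bystander: leave alone

How it is judged:
On the way, in this order (a step that is already met when the one before it is completed fails the run):
1. the setting block stands on the yellow parking pad, let go of (horizontal distance between block and park below 0.02 m and angle between block's own z axis and vertical below 0.1 rad and z of block in the frame of park below 0.006 m and linear speed of block below 0.03 m/s and contact force between the fingers and block below 0.5 N), for 0.2 s.
2. the lever with the blue cap lies flat on the stage at rest, let go of, its spot under the probe tip (within 5 mm), while the button is pressed (horizontal distance between lever_blue_spot and probe_tip below 0.005 m and angle between lever_blue's own z axis and vertical below 0.06 rad and z of lever_blue in the frame of stage_centre below 0.004 m and linear speed of lever_blue below 0.03 m/s and contact force between the fingers and lever_blue below 0.5 N and z of record_top in the frame of lever_blue below 0.0185 m), for 0.1 s.
3. the lever with the yellow cap lies flat on the stage at rest, let go of, its spot under the probe tip (within 5 mm), while the button is pressed (horizontal distance between lever_yellow_spot and probe_tip below 0.005 m and angle between lever_yellow's own z axis and vertical below 0.06 rad and z of lever_yellow in the frame of stage_centre below 0.004 m and linear speed of lever_yellow below 0.03 m/s and contact force between the fingers and lever_yellow below 0.5 N and z of record_top in the frame of lever_yellow below 0.0185 m), for 0.1 s.
4. the lever with the orange cap lies flat on the stage at rest, let go of, its spot under the probe tip (within 5 mm), while the button is pressed (horizontal distance between lever_orange_spot and probe_tip below 0.005 m and angle between lever_orange's own z axis and vertical below 0.06 rad and z of lever_orange in the frame of stage_centre below 0.004 m and linear speed of lever_orange below 0.03 m/s and contact force between the fingers and lever_orange below 0.5 N and z of record_top in the frame of lever_orange below 0.0185 m), for 0.1 s.
At the end, for the whole second after the job is handed in: The setting block stands upright on the yellow pad (within 20 mm of its centre), the button is released, and every lever that was present lies flat and still, wholly on the green mat (hub axis at least 15 mm and spot at least 13 mm inside its edges) (horizontal distance between block and park below 0.02 m and angle between block's own z axis and vertical below 0.1 rad and z of block in the frame of park below 0.006 m and value of joint record below 0.002 m and x of lever_blue in the frame of mat_out between -0.125 and 0.125 m and y of lever_blue in the frame of mat_out between -0.105 and 0.105 m and x of lever_blue_spot in the frame of mat_out between -0.127 and 0.127 m and y of lever_blue_spot in the frame of mat_out between -0.107 and 0.107 m and angle between each of lever_blue, lever_yellow, lever_orange's own z axis and vertical below 0.08 rad and z of each of lever_blue, lever_yellow, lever_orange in the frame of mat_out below 0.008 m and linear speed of each of lever_blue, lever_yellow, lever_orange below 0.02 m/s and x of lever_yellow in the frame of mat_out between -0.125 and 0.125 m and y of lever_yellow in the frame of mat_out between -0.105 and 0.105 m and x of lever_yellow_spot in the frame of mat_out between -0.127 and 0.127 m and y of lever_yellow_spot in the frame of mat_out between -0.107 and 0.107 m and x of lever_orange in the frame of mat_out between -0.125 and 0.125 m and y of lever_orange in the frame of mat_out between -0.105 and 0.105 m and x of lever_orange_spot in the frame of mat_out between -0.127 and 0.127 m and y of lever_orange_spot in the frame of mat_out between -0.107 and 0.107 m); the robot touches nothing.
It fails at once if the cleaner is disturbed (moved over 25 mm) (distance of cleaner from where it was at the start of the episode above 0.025 m).
It fails at once if the dial is disturbed (moved over 25 mm) (distance of dial from where it was at the start of the episode above 0.025 m).
It fails at once if the screwdriver is disturbed (moved over 25 mm) (distance of screwdriver from where it was at the start of the episode above 0.025 m).
It fails at once if the probe is struck (over 15 N) (contact force between probe and anything else above 15 N).
Of lever_blue, lever_yellow, lever_orange only 2 to 3 are there at a start; the rules pass over those that are not, and their reading is None.
At some moment in a run one of lever_blue, lever_yellow, lever_orange may be knocked a few centimetres aside while the robot is not near it.
Once in a run the grip may slacken for a moment while it holds something.
It also fails if it takes over 210 s, if anything falls off the work surface, if the arm or the gripper's body presses on something with over 40 N, if the wrist force passes 120 N, or if a joint passes its speed limit or range.

ROBOT

A 6-joint arm with a two-finger parallel gripper is mounted at the origin on the work surface. World frame = base frame: x ahead of the robot, y to its left, z up, the work surface at z = 0. Lengths are in m, angles in rad, forces in N, time in s.
With the tool pointing down it reaches from about 0.375 to 0.975 m from the base axis. Payload 3.8 kg.
Tool frame: the origin (TCP) lies between the finger pads; the fingertips stand 8 mm ahead of it and the grasp point (between the pads) lies 11 mm behind it (tcp_to_tips is the distance from the TCP to the fingertips, in m); z points along the fingers, y is the line along which they close (so a half turn about z gives the same grasp; the last joint's range is limited). The gripper opens to 85 mm and grips with 20 to 120 N. Pads are 22 mm wide; open, the fingers measure 114 mm over their backs; the gripper's body (76 mm by 85 mm) begins 54 mm behind the grasp point. The pads swing forward as they close: fully open they stand 13 mm farther back than shut.
Start: joints at [1.11, 0.264, 1.604, -0, 1.274, -0.037], TCP at [0.278, 0.615, 0.239] pointing down, gripper open.
Joint ranges: [-2.63, 2.63], [-0.94, 2.18], [0.31, 2.57], [-1.31, 4.45], [0, 2.66], [-2.55, 2.55]. Speed limits (rad/s): [2.57, 2.57, 3.14, 3.14, 3.14, 3.14].

INTERFACE

Orientations are given as a rotation vector (axis times angle).
In Python, from workcell import * gives the robot as it stands.
- The arm moves only by the tool move_arm, never from a script. Its argument "series" is one flat list of numbers, 7 for each row, row after row: the finger opening in cm, from 0 to 8.54, then the shift along the tool's x, y, z in cm, then the turn, a rotation vector about the tool's x, y, z in degrees. A call has 1 to 5 rows; each row shifts and turns the commanded pose from where the row before left it, along the tool's axes as they then stand; what a row does not reach is not made up. A row lasts 1/8 s, in which the tool goes at most 62.5 mm and 10.7 degrees, less where a joint would pass 70% of its speed; a pose out of reach is approached as far as the arm can. A call is refused whole if a number of a shift passes 6.25 or a number of a turn 10.7, either way. A call with a gripper value outside its range is refused whole. The fingers move at their own pace and stop on an object; "grip_force" is the grip in N (left out, the last holds). Time passes only in rows, so rows that do not move let the fingers close. It gives the time, the measured TCP pose, the force, the opening and the grip force at its end, in the units of the state.
- read_state(): the state, without advancing time (a new reading comes with each control period).
- read_camera(name): name is "scene" or "top" or "wrist"; returns the picture (420x560x3 uint8, red, green, blue); there is no depth.
- calibration(name): a dict with "camera_matrix" (3x3 intrinsics, pixels), "k1" (the pictures are not rectified: a ray, as slopes to the right and down, at radius r is drawn at 1 + k1 r^2 times it, then the intrinsics apply), "rvec" (rotation vector, rad) and "tvec" (3), from world to camera coordinates, as OpenCV has them. Camera axes: x right, y down, z forward; pixel columns grow to the right and rows downward; lengths in m; the calibration is good to about 2 mm. A picture is of the moment at which its call begins: read the wrist's pose just before it. calibration takes no time and is no camera call; for the wrist camera it gives the pose at the moment of the call.
- finish_job(): hands the job in; it is judged then, once.
The state is a dict: "time": time; "q": joint angles; "joint_vel": joint speeds; "joint_torque": joint torques, N m; "tool_pos": TCP position; "tcp_rot": TCP orientation; "wrist_force": force on the tool from outside, world axes, zero at the start; "torque": the same for the moment, N m; "width": opening from 0.0 (shut) to 1.0 (fully open); "grip_force": force on a finger pad.
Only numpy, scipy, OpenCV 4.12 (cv2) and the standard library are available. Lean on these libraries where they do the work, as an engineer would, in place of code of your own. Each camera call takes 0.05 s, during which the arm holds its last target. There are 200 camera calls.

## Working session

There is one attempt and no reset: what is moved stays moved. The work goes in short steps, Python scripts to look and compute and a tool call to move; the robot and the scene stay as the last step left them, time stands still between calls to the robot, and variables do not carry over. Pictures are saved under pics/ and viewed, at most 14 in all, crops included, and the job is handed in when it is done.

Besides the shell and the picture viewer there is one more tool, called after "Request:" in YAML: its name, and indented under it one key for each argument. move_arm: Moves the arm, as the interface text tells. Its arguments: {"type":"object","properties":{"series":{"type":"array"},"grip_force":{"type":"number"}},"required":["series"]}

```bash
mkdir -p pics; ls; cat > h.py <<'E'
from workcell import *
import numpy as np, cv2
from scipy.spatial.transform import Rotation as R
def snap(name,f=None):
    c=calibration(name); im=read_camera(name)
    if f: cv2.imwrite('pics/'+f,im[:,:,::-1])
    return im,c
def ray(c,px):
    K=np.array(c["camera_matrix"],float); k=c["k1"]
    p=np.atleast_2d(np.array(px,float))
    d=cv2.undistortPoints(p[:,None],K,np.array([k,0,0,0,0.]))[:,0]
    Rm=cv2.Rodrigues(np.array(c["rvec"],float))[0]; t=np.array(c["tvec"],float).ravel()
    return -Rm.T@t, np.c_[d,np.ones(len(d))]@Rm
def onz(c,px,z):
    o,d=ray(c,px); return o+d*((z-o[2])/d[:,2])[:,None]
def proj(c,P):
    return cv2.projectPoints(np.atleast_2d(np.array(P,float)),np.array(c["rvec"],float),np.array(c["tvec"],float),np.array(c["camera_matrix"],float),np.array([c["k1"],0,0,0,0.]))[0][:,0]
E
python3 - <<'E'
from h import *
for n in ("top","scene","wrist"):
    im,c=snap(n,n+'1.png'); print(n,ray(c,[280,210]),c["camera_matrix"][0][0])
print(read_state())
E
```

```text
pics
top (array([0.43318236, 0.01120874, 1.17658862]), array([[ 0.15974263, -0.02089436, -0.98700102]])) 414.09234405356176
scene (array([1.12674412, 0.16197195, 0.91773408]), array([[-0.48360517, -0.16398429, -0.8598477 ]])) 394.13063257690385
wrist (array([0.20800165, 0.64566678, 0.37279157]), array([[ 0.28468983, -0.12684414, -0.95028841]])) 344.85864504934506
{'time': 0.15, 'q': array([ 1.11013686e+00,  2.64582717e-01,  1.60510344e+00, -2.33322785e-05,
        1.27370675e+00, -3.68822739e-02]), 'joint_vel': array([ 0.00084735, -0.00343529, -0.0053841 , -0.00060438, -0.00168512,
        0.00049998]), 'joint_torque': array([-1.66707214e-04, -5.15908885e+01, -3.67958665e+01, -1.59749770e-04,
        8.08911282e-03,  1.78176595e-05]), 'tool_pos': array([0.27730583, 0.61477578, 0.23822296]), 'tcp_rot': array([-6.60598325e-01, -3.07092131e+00,  2.74902761e-03]), 'wrist_force': array([-0.18754947,  0.03255887,  0.50573179]), 'torque': array([ 0.01667399, -0.02445642,  0.02502079]), 'grip_force': 0.0, 'width': 0.998596860120659}
```

View pics/top1.png

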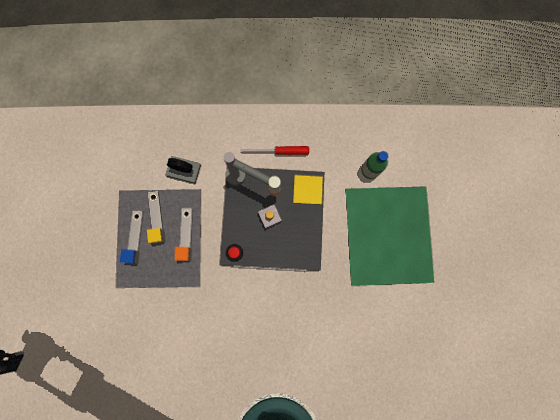

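View pics/scene1.png

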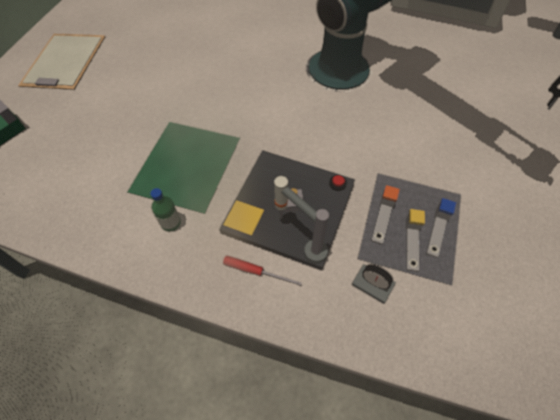

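```bash
cat >> h.py <<'E'
RANGES=dict(yellow=((20,150,110),(32,255,255)),orange=((5,170,120),(14,255,255)),blue=((105,130,60),(125,255,255)),green=((60,80,30),(90,255,255)),red=((0,190,100),(4,255,255)))
def blobs(im,col,amin=40):
    hsv=cv2.cvtColor(im,cv2.COLOR_RGB2HSV); m=cv2.inRange(hsv,*map(np.array,RANGES[col]))
    if col=='red': m|=cv2.inRange(hsv,np.array((176,170,90)),np.array((180,255,255)))
    cs=cv2.findContours(m,cv2.RETR_EXTERNAL,cv2.CHAIN_APPROX_NONE)[0]
    return sorted([c for c in cs if cv2.contourArea(c)>=amin],key=cv2.contourArea,reverse=True)
def mid(c):
    m=cv2.moments(c); return np.array([m['m10']/m['m00'],m['m01']/m['m00']])
E
python3 - <<'E'
from h import *
np.set_printoptions(precision=4,suppress=True)
for n in ("top","scene"):
    im=cv2.imread(f'pics/{n}1.png')[:,:,::-1]; c=calibration(n)
    print(n)
    for col in RANGES:
        for b in blobs(im,col):
            z={'yellow':.03,'green':.003,'red':.052}.get(col,.053)
            p=mid(b); a=cv2.contourArea(b)
            if col=='yellow' and a<300: z=.053
            r=cv2.minAreaRect(b)
            print(col,p.round(1),a,onz(c,p,z)[0])
            if a>300: 
                q=cv2.approxPolyDP(cv2.convexHull(b),6,True)[:,0]
                print(onz(c,q,z)[:,:2].tolist())
    # dark stage slab corners
    
    print('scale px/m', np.linalg.norm(proj(c,[[.6,.1,.03]])-proj(c,[[.6,.11,.03]]))*100)
im=cv2.imread('pics/top1.png')
cv2.imwrite('pics/topc.png',cv2.resize(im[140:300,100:340],None,fx=3.2,fy=3.2,interpolation=cv2.INTER_CUBIC))
E
```

```text
top
yellow [307.5 189.1] 743.0 [ 0.6783 -0.0915  0.03  ]
[[0.7194741866117039, -0.05651642652618869], [0.7134541004480197, -0.13341576740113784], [0.6354024215676124, -0.1259093414348565], [0.6414132623026765, -0.04984025868251074]]
yellow [153.8 235.1] 159.5 [0.547  0.3326 0.053 ]
orange [181.3 253.5] 160.0 [0.4968 0.2556 0.053 ]
blue [126.9 255.8] 156.5 [0.4908 0.4046 0.053 ]
blue [382.6 155.8] 57.5 [ 0.7692 -0.3045  0.053 ]
green [388.8 235.8] 7665.5 [ 0.5469 -0.3253  0.003 ]
[[0.6898280251426749, -0.4402086720487358], [0.41400865574616036, -0.4472983568786191], [0.41150335525998777, -0.21181044426357726], [0.684149638286341, -0.20596696698159458]]
green [276.9 409.4] 857.5 [ 0.0752 -0.0013  0.003 ]
[[0.04843953930323014, -0.09366095177860237], [0.055608461748537286, 0.09069083513141579], [0.09763581582045322, 0.04179025262579361], [0.10508114807129987, -0.015352004227572148]]
green [375.3 163.9] 222.5 [ 0.7594 -0.2954  0.003 ]
red [292.2 149.8] 209.0 [ 0.7871 -0.0485  0.052 ]
red [233.6 252. ] 90.0 [0.5005 0.1139 0.052 ]
scale px/m 357.5353648211525
scene
yellow [249.6 217.4] 411.0 [ 0.6732 -0.0752  0.03  ]
[[0.6422415108527526, -0.11123374313519135], [0.6422192814893848, -0.052137559170055275], [0.7147851313966658, -0.055764928524482366], [0.712067085531815, -0.08403123820733069]]
yellow [416.5 216. ] 140.5 [0.5485 0.3328 0.053 ]
orange [390.7 192.4] 104.5 [0.4982 0.2569 0.053 ]
blue [447.3 205.4] 116.0 [0.4913 0.4058 0.053 ]
blue [155.5 193. ] 64.0 [ 0.694  -0.3327  0.053 ]
green [150.6 179. ] 837.0 [ 0.6305 -0.3976  0.003 ]
[[0.6680926921583348, -0.3159145256409705], [0.6865920706582652, -0.43702468332189187], [0.5272108772186662, -0.4381622670371626]]
green [  8.7 129.5] 308.5 [ 0.5998 -0.949   0.003 ]
[[0.5562789596949635, -0.9488203906652648], [0.5798798151427264, -0.9038353164154715], [0.6563502707805228, -0.9387516157657392], [0.5623309491654482, -1.0193413255492234]]
scale px/m 384.67130465221004
```

View pics/topc.png

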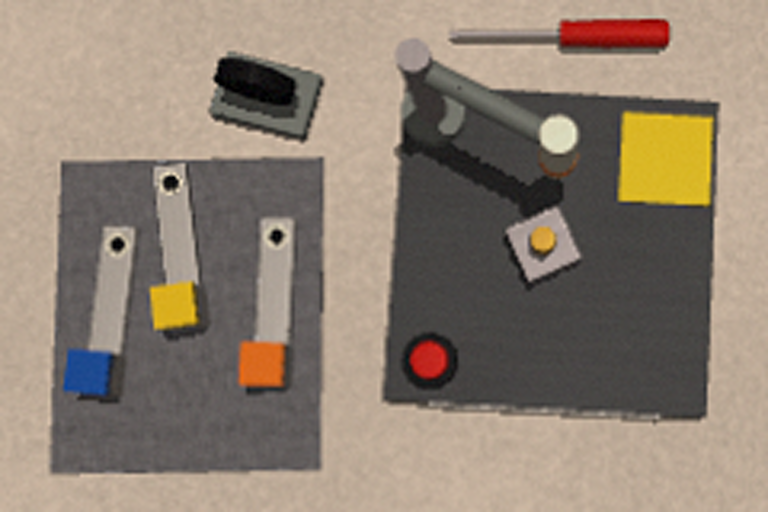

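```bash
python3 - <<'E'
from h import *
np.set_printoptions(precision=4,suppress=True)
im=cv2.imread('pics/top1.png')[:,:,::-1]; c=calibration('top')
# subpixel edge samples along guess lines in the crop coordinates
g=cv2.GaussianBlur(cv2.cvtColor(im,cv2.COLOR_RGB2GRAY).astype(np.float32),(0,0),.7)
def edge(a,b,z,n=25):
    a=np.array(a)/3.2+[100,140]; b=np.array(b)/3.2+[100,140]
    d=(b-a)/np.linalg.norm(b-a); nn=np.array([-d[1],d[0]]); pts=[]
    s=np.arange(-3,3.01,.1)
    for t in np.linspace(0,1,n):
        q=a+(b-a)*t+s[:,None]*nn
        v=cv2.remap(g,q[:,0].astype(np.float32)[None],q[:,1].astype(np.float32)[None],cv2.INTER_LINEAR)[0]
        k=np.argmax(abs(np.gradient(v))); pts.append(q[k])
    w=onz(c,pts,z)[:,:2]
    vx,vy,x,y=cv2.fitLine(w.astype(np.float32),cv2.DIST_HUBER,0,.001,.001).ravel()
    th=np.arctan2(vy,vx); 
    return np.degrees(th),(x,y),w
L={}
L['right']=edge((716,120),(707,395),.03)
L['left']=edge((398,180),(388,385),.03)
L['far']=edge((480,93),(700,101),.03)
L['padL']=edge((623,125),(619,190),.03);L['padR']=edge((713,125),(711,190),.03)
L['padN']=edge((630,202),(700,205),.03);L['padF']=edge((630,112),(700,115),.03)
for k,v in L.items(): print(k,v[0],v[1])
px=lambda p:np.array(p)/3.2+[100,140]
print('knob',onz(c,[px((543,238))],.088)); print('head top',onz(c,[px((558,134))],.21))
E
```

```text
right -3.736736 (np.float32(0.57700706), np.float32(-0.13073799))
left -3.5643442 (np.float32(0.5445292), np.float32(0.15214378))
far 86.49761 (np.float32(0.73646307), np.float32(-0.036377713))
padL -2.3320312 (np.float32(0.67831314), np.float32(-0.051501714))
padR -2.3537593 (np.float32(0.6758727), np.float32(-0.13720222))
padN 85.543976 (np.float32(0.6377253), np.float32(-0.09700679))
padF 86.76474 (np.float32(0.71825826), np.float32(-0.09668264))
knob [[0.5977 0.0157 0.088 ]]
head top [[0.6578 0.0037 0.21  ]]
```

```bash
cat >> h.py <<'E'
YAW=np.radians(-3.6); C=np.array([.5990,.0083])
U=np.array([np.cos(YAW),np.sin(YAW)]); V=np.array([-U[1],U[0]])
def w2s(p): d=np.array(p)[...,:2]-C; return np.stack([d@U,d@V],-1)
def s2w(p): return C+p[0]*U+p[1]*V
def goto(u,v,z,yaw=0.):
    """print shift (tool cm) and turn about tool z (deg) from the measured pose to station u,v,z(world); yaw: tool x relative to -U"""
    s=read_state(); M=R.from_rotvec(s['tcp_rot']).as_matrix()
    t=np.r_[s2w((u,v)),z]
    cur=np.degrees(np.arctan2(M[1,0],M[0,0])); want=180+np.degrees(YAW)+yaw
    dt=-((want-cur+180)%360-180)
    T=np.c_[np.r_[-U,0],np.r_[V,0],[0,0,-1]]
    a=R.from_euler('z',yaw,degrees=True).as_matrix()
    print('station',(w2s(s['tool_pos'])*1000).round(1),'z',round(s['tool_pos'][2]*1000,1),'turn',dt.round(2),'shift after turn cm',((a@T).T@(t-s['tool_pos'])*100).round(2),'tilt',np.degrees(np.arccos(-M[2,2])).round(2),'w',round(s['width']*85.4,1),'F',np.round(s['wrist_force'],1),'g',round(s['grip_force'],1),'t',s['time'])
E
python3 -c "
from h import *
goto(-.055,.007,.16)"
```

```text
station [-359.1  585.1] z 238.2 turn -20.68 shift after turn cm [-30.41 -57.81   7.82] tilt 0.1 w 85.3 F [-0.2  0.   0.5] g 0.0 t 0.15
```

Request:
move_arm:
  series: [8.5, 0, 0, 0, 0, 0, -4.1, 8.5, 0, 0, 0, 0, 0, -4.1, 8.5, 0, 0, 0, 0, 0, -4.1, 8.5, 0, 0, 0, 0, 0, -4.1, 8.5, 0, 0, 0, 0, 0, -4.1]

```text
time: 0.78
tool_pos: [0.2775, 0.615, 0.2387]
tcp_rot: [-0.1, -3.14, 0.001]
wrist_force: [0.0, -0.4, 0.1]
width: 0.999
grip_force: 0.0
```

Request:
move_arm:
  series: [8.5, -2, -3.8, 0, 0, 0, 0, 8.5, -2, -3.8, 0, 0, 0, 0, 8.5, -2, -3.8, 0, 0, 0, 0, 8.5, -2, -3.8, 0, 0, 0, 0, 8.5, -2, -3.8, 0, 0, 0, 0]

```text
time: 1.4
tool_pos: [0.3651, 0.4176, 0.239]
tcp_rot: [-0.103, -3.14, 0.001]
wrist_force: [-0.0, 0.8, 0.8]
width: 0.997
grip_force: 0.0
```

Request:
move_arm:
  series: [8.5, -2, -3.8, 0, 0, 0, 0, 8.5, -2, -3.8, 0, 0, 0, 0, 8.5, -2, -3.8, 0, 0, 0, 0, 8.5, -2, -3.8, 0, 0, 0, 0, 8.5, -2, -3.8, 0, 0, 0, 0]

```text
time: 2.02
tool_pos: [0.4522, 0.2215, 0.2391]
tcp_rot: [-0.103, -3.14, 0.0]
wrist_force: [0.5, -0.1, -0.4]
width: 0.997
grip_force: 0.0
```

Request:
move_arm:
  series: [8.5, -2, -4, 0, 0, 0, 0, 8.5, -2, -4, 0, 0, 0, 0, 8.5, -2, -4, 0, 0, 0, 0, 8.5, -2, -4, 0, 0, 0, 0, 8.5, 0, -3.8, 0, 0, 0, 0]

```text
time: 2.65
tool_pos: [0.5196, 0.0184, 0.2391]
tcp_rot: [0.104, 3.14, -0.0]
wrist_force: [0.8, 0.3, -0.6]
width: 0.995
grip_force: 0.0
```

Request:
move_arm:
  series: [8.5, 0, 0, 0, 0, 0, 0, 8.5, 0, 0, 0, 0, 0, 0]

```text
time: 2.9
tool_pos: [0.5186, 0.0204, 0.239]
tcp_rot: [-0.105, -3.139, -0.001]
wrist_force: [-0.7, -1.0, -0.0]
width: 0.998
grip_force: 0.0
```

```bash
python3 -c "
from h import *
goto(-.055,.007,.073)
im,c=snap('wrist','w1.png')
print(proj(c,[[*s2w((-.0018,.007)),.088],[*s2w((.06,0)),.047],[*s2w((.085,-.095)),.03],[*s2w((-.105,.1)),.052]]))"
```

```text
station [-81.   7.] z 239.0 turn -0.22 shift after turn cm [-2.6 -0.  16.6] tilt 0.04 w 85.2 F [-0.7 -1.  -0. ] g 0.0 t 2.9
[[279.91511449 273.15970825]
 [273.59304404 305.55629945]
 [192.29272374 316.08125762]
 [378.71838825 155.26283719]]
```

View pics/w1.png

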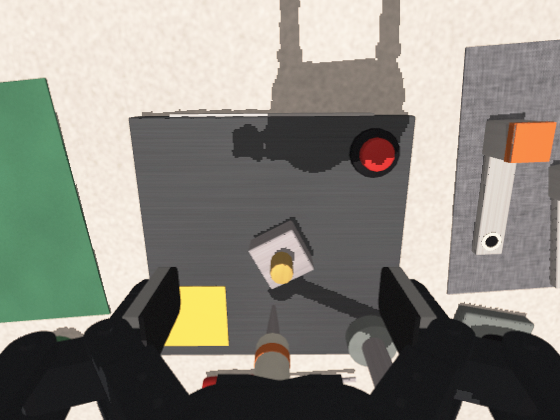

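Request:
move_arm:
  series: [8.5, -2.6, 0, 0, 0, 0, 0, 8.5, 0, 0, 4, 0, 0, 0, 8.5, 0, 0, 4, 0, 0, 0, 8.5, 0, 0, 4, 0, 0, 0, 8.5, 0, 0, 4, 0, 0, 0]

```text
time: 3.58
tool_pos: [0.5448, 0.0199, 0.0782]
tcp_rot: [0.1, 3.139, 0.0]
wrist_force: [0.4, -0.5, 0.1]
width: 0.992
grip_force: 0.0
```

Request:
move_arm:
  series: [8.5, 0, 0, 0.6, 0, 0, 0, 8.5, -2.0, 0, 0, 0, 0, 0, 8.5, -2.0, 0, 0, 0, 0, 0, 8.5, -1.3, 0, 0, 0, 0, 0, 8.5, 0, 0, 0, 0, 0, 0]

```text
time: 4.2
tool_pos: [0.5992, 0.0152, 0.0745]
tcp_rot: [0.103, 3.138, 0.0]
wrist_force: [-0.1, 0.2, 0.2]
width: 0.992
grip_force: 0.0
```

```bash
python3 -c "
from h import *
goto(-.002,.007,.073)"
```

```text
station [-0.2  6.9] z 74.5 turn -0.15 shift after turn cm [0.18 0.01 0.15] tilt 0.12 w 84.7 F [-0.1  0.2  0.2] g 0.0 t 4.2
```

Request:
move_arm:
  series: [8.5, 0.2, 0, 0.2, 0, 0, 0, 1.5, 0, 0, 0, 0, 0, 0, 1.5, 0, 0, 0, 0, 0, 0, 1.5, 0, 0, 0, 0, 0, 0, 1.5, 0, 0, 0, 0, 0, 0]
  grip_force: 60

```text
time: 4.82
tool_pos: [0.5957, 0.0152, 0.0716]
tcp_rot: [0.104, 3.14, 0.001]
wrist_force: [-0.9, 0.4, 2.3]
width: 0.233
grip_force: 58.5
```

Request:
move_arm:
  series: [1.5, 0, 0, 0, 0, 0, 0, 1.5, 0, 0, 0, 0, 0, 0, 1.5, 0, 0, -0.5, 0, 0, 0, 1.5, 0.5, 0, -0.5, 0, 0, 0, 1.5, 1, 0, 0, 0, 0, 0]

```text
time: 5.45
tool_pos: [0.5806, 0.0158, 0.0815]
tcp_rot: [0.104, 3.139, -0.0]
wrist_force: [-0.9, -1.7, -5.5]
width: 0.238
grip_force: 58.8
```

```bash
python3 -c "
from h import *
goto(.085,-.095,.073)"
```

```text
station [-18.9   6.3] z 81.5 turn -0.19 shift after turn cm [-10.39 -10.13   0.85] tilt 0.03 w 20.3 F [-0.9 -1.7 -5.5] g 58.8 t 5.45
```

Request:
move_arm:
  series: [1.5, 1, 0, 0, 0, 0, 0, 1.5, 0, -2.5, 0, 0, 0, 0, 1.5, 0, -2.5, 0, 0, 0, 0, 1.5, 0, -2.5, 0, 0, 0, 0, 1.5, 0, -2.5, 0, 0, 0, 0]

```text
time: 6.08
tool_pos: [0.563, -0.0837, 0.081]
tcp_rot: [-0.103, -3.139, -0.0]
wrist_force: [0.7, 0.2, -4.3]
width: 0.237
grip_force: 59.0
```

Request:
move_arm:
  series: [1.5, -2.5, 0, 0, 0, 0, 0, 1.5, -3, 0, 0, 0, 0, 0, 1.5, -3, 0, 0, 0, 0, 0, 1.5, -2.5, 0, 0, 0, 0, 0, 1.5, 0, 0, 0, 0, 0, 0]

```text
time: 6.7
tool_pos: [0.6748, -0.0904, 0.0811]
tcp_rot: [0.103, 3.139, -0.0]
wrist_force: [-0.5, 0.3, -3.2]
width: 0.237
grip_force: 59.2
```

```bash
python3 -c "
from h import *
goto(.085,-.095,.073)
im,c=snap('wrist','w2.png')"
```

```text
station [ 81.9 -93.8] z 81.1 turn -0.17 shift after turn cm [-0.31 -0.12  0.81] tilt 0.04 w 20.2 F [-0.5  0.3 -3.2] g 59.2 t 6.7
```

View pics/w2.png

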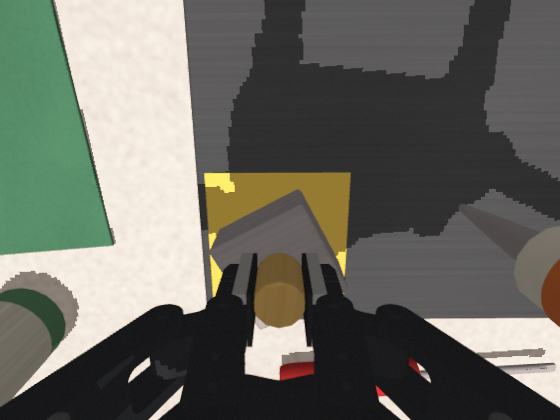

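Request:
move_arm:
  series: [1.5, -0.3, -0.1, 0.3, 0, 0, 0, 1.5, 0, 0, 0.3, 0, 0, 0, 1.5, 0, 0, 0.2, 0, 0, 0, 1.5, 0, 0, 0.2, 0, 0, 0, 1.5, 0, 0, 0, 0, 0, 0]

```text
time: 7.38
tool_pos: [0.6766, -0.0916, 0.0717]
tcp_rot: [-0.104, -3.14, -0.0]
wrist_force: [-3.3, 0.6, -0.3]
width: 0.235
grip_force: 59.4
```

Request:
move_arm:
  series: [4, 0, 0, 0, 0, 0, 0, 5, 0, 0, 0, 0, 0, 0, 5, 0, 0, 0, 0, 0, 0, 5, 0, 0, -1, 0, 0, 0, 5, 0, 0, -3, 0, 0, 0]

```text
time: 8.0
tool_pos: [0.6752, -0.0913, 0.1099]
tcp_rot: [-0.104, -3.136, -0.001]
wrist_force: [0.1, 0.1, -0.1]
width: 0.586
grip_force: 0.0
```

Request:
move_arm:
  series: [5, 2, 0, -3, 0, 0, 0, 5, 4, 0, -3, 0, 0, 0, 5, 4, 0, -3, 0, 0, 0, 8.5, 4, 0, -3, 0, 0, 0, 8.5, 0, 0, 0, 0, 0, 0]

```text
time: 8.62
tool_pos: [0.5372, -0.0826, 0.2355]
tcp_rot: [0.104, 3.133, -0.002]
wrist_force: [1.1, -0.6, 0.4]
width: 0.978
grip_force: 0.0
```

```bash
python3 -c "
from h import *
goto(-.17,.25,.24)
im,c=snap('wrist','w3.png')
im,c=snap('top','top2.png')
for col in ('blue','yellow','orange','red'):
  for b in blobs(im,col): 
    print(col,mid(b).round(1),cv2.contourArea(b),onz(c,mid(b),.053)[0].round(4),(w2s(onz(c,mid(b),.053)[0])*1000).round(1))"
```

```text
station [-56.  -94.6] z 235.5 turn -0.2 shift after turn cm [11.4  34.46 -0.45] tilt 0.39 w 83.5 F [ 1.1 -0.6  0.4] g 0.0 t 8.625
blue [126.9 255.8] 156.5 [0.4907 0.4046 0.053 ] [-132.9  388.7]
blue [382.5 156.2] 63.0 [ 0.7682 -0.3041  0.053 ] [ 188.4 -301.1]
yellow [153.9 235.1] 161.5 [0.5472 0.3324 0.053 ] [-72.  320.2]
orange [181.4 253.5] 161.0 [0.4968 0.2555 0.053 ] [-117.5  240.3]
red [292.2 149.8] 205.0 [ 0.7866 -0.0484  0.053 ] [190.8 -44.8]
red [233.6 251.9] 91.0 [0.5006 0.1139 0.053 ] [-104.9   99.2]
```

View pics/w3.png

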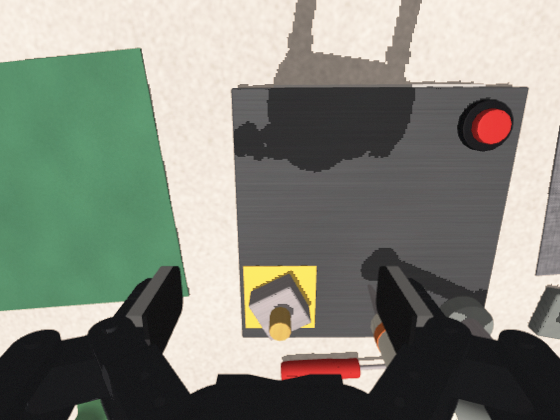

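```bash
cat >> h.py <<'E'
def spot(im,guess,r=9):
    """black-dot centre near guess px, darkness weighted"""
    x,y=np.round(guess).astype(int); g=im[y-r:y+r+1,x-r:x+r+1].mean(2)
    m=((g<(g.min()+g.max())/2)&(g<110)).astype(np.uint8); n,l,s,ce=cv2.connectedComponentsWithStats(m)
    k=min(range(1,n),key=lambda i:np.hypot(*(ce[i]-r))+ (1e3 if s[i,4]<4 else 0)); return ce[k]+[x-r,y-r],s[k,4]
def lever(im,c,col,zb,guess,r=9,amin=40,zc=.050):
    bs=blobs(im,col,amin); 
    h=min((onz(c,mid(b),zb+zc)[0] for b in bs),key=lambda p:np.linalg.norm(p[:2]-guess[:2]))
    p,a=spot(im,proj(c,[[*guess[2:],zb+.012]])[0],r); s=onz(c,p,zb+.012)[0]
    hs,ss=w2s(h),w2s(s); d=ss-hs
    print(col,'hub',(hs*1000).round(1),'spot',(ss*1000).round(1),'px',p.round(1),a,'len',(np.hypot(*d)*1000).round(1),'ang',np.degrees(np.arctan2(d[1],d[0])).round(1))
    return hs,ss
E
python3 - <<'E'
from h import *
im=cv2.imread('pics/top2.png')[:,:,::-1]; c=calibration('top')
for col,h,p in (('blue',(.491,.405),(117,244)),('yellow',(.547,.333),(171,182)),('orange',(.497,.2555),(276,236))):
    g=onz(c,np.array(p)/3.2+[100,140],.015)[0]
    lever(im,c,col,.003,np.r_[h,g[:2]],6)
goto(-.133,.3887,.24)
E
```

```text
blue hub [-132.9  388.7] spot [-17.6 386.7] px [136.5 216. ] 16 len 115.4 ang -1.0
yellow hub [-72.  320.2] spot [ 40.7 345.5] px [152.8 196.7] 18 len 115.5 ang 12.7
orange hub [-117.5  240.3] spot [ -2.1 245.7] px [186.  213.5] 14 len 115.5 ang 2.7
station [-55.4 -94.4] z 232.5 turn -0.19 shift after turn cm [ 7.76 48.31 -0.75] tilt 0.17 w 84.9 F [ 0.1  0.5 -0.4] g 0.0 t 8.725
```

Request:
move_arm:
  series: [7, 1, 4, 0, 0, 0, 0.8, 7, 1, 4, 0, 0, 0, 0, 7, 1, 4, 0, 0, 0, 0, 7, 1, 4, 0, 0, 0, 0, 7, 1, 4, 0, 0, 0, 0]

```text
time: 9.35
tool_pos: [0.5028, 0.1224, 0.2298]
tcp_rot: [-0.126, -3.137, 0.001]
wrist_force: [1.5, -0.5, -0.5]
width: 0.819
grip_force: 0.0
```

Request:
move_arm:
  series: [7, 1, 4, 0, 0, 0, 0, 7, 1, 4, 0, 0, 0, 0, 7, 1, 4, 0, 0, 0, 0, 7, 0.5, 4, 0, 0, 0, 0, 7, 0, 4, 0, 0, 0, 0]

```text
time: 9.98
tool_pos: [0.4837, 0.3248, 0.2295]
tcp_rot: [-0.125, -3.137, 0.002]
wrist_force: [-0.5, 0.3, -0.2]
width: 0.822
grip_force: 0.0
```

Request:
move_arm:
  series: [7, 0, 4, 0, 0, 0, 0, 7, 0, 4, 0, 0, 0, 0, 7, 0, 0, 3, 0, 0, 0, 7, 0, 0, 3, 0, 0, 0, 7, 0, 0, 0, 0, 0, 0]

```text
time: 10.6
tool_pos: [0.4882, 0.4017, 0.166]
tcp_rot: [-0.125, -3.132, 0.009]
wrist_force: [0.4, 0.3, -0.2]
width: 0.822
grip_force: 0.0
```

```bash
python3 -c "
from h import *
goto(-.133,.3887,.035,-1)
im,c=snap('wrist','w4.png')
lever(im,c,'blue',.003,np.r_[s2w((-.133,.3887)),s2w((-.0176,.3867))],14,200)
for b in blobs(im,'blue',100): print(cv2.boundingRect(b))
im,c=snap('top')
lever(im,c,'yellow',.003,np.r_[s2w((-.072,.320)),s2w((.0407,.3455))],6)"
```

```text
station [-135.3  385.6] z 166.0 turn 0.04 shift after turn cm [-0.23  0.31 13.1 ] tilt 0.52 w 70.2 F [ 0.4  0.3 -0.2] g 0.0 t 10.6
blue hub [-134.3  389.8] spot [-17.4 387. ] px [284.1 310.6] 134 len 116.9 ang -1.3
(263, 182, 48, 49)
yellow hub [-72.2 320.4] spot [ 40.7 345.5] px [152.8 196.7] 18 len 115.7 ang 12.6
```

Request:
move_arm:
  series: [7, -0.1, 0.35, 3, 0, 0, 0, 7, 0, 0, 3, 0, 0, 0, 7, 0, 0, 3, 0, 0, 0, 7, 0, 0, 3, 0, 0, 0, 7, 0, 0, 1.7, 0, 0, 0]

```text
time: 11.32
tool_pos: [0.4921, 0.4065, 0.0342]
tcp_rot: [0.126, 3.139, 0.001]
wrist_force: [0.3, 0.7, -0.0]
width: 0.821
grip_force: 0.0
```

```bash
python3 -c "
from h import *
goto(-.134,.3893,.027,-1)"
```

```text
station [-131.7  390.7] z 34.2 turn 0.0 shift after turn cm [ 0.23 -0.14  0.72] tilt 0.04 w 70.1 F [ 0.3  0.7 -0. ] g 0.0 t 11.325
```

Request:
move_arm:
  series: [7, 0.2, -0.1, 0.4, 0, 0, 0, 3, 0, 0, 0, 0, 0, 0, 3, 0, 0, 0, 0, 0, 0, 3, 0, 0, 0, 0, 0, 0, 3, 0, 0, 0, 0, 0, 0]

```text
time: 11.95
tool_pos: [0.4906, 0.4063, 0.0321]
tcp_rot: [0.125, 3.137, 0.003]
wrist_force: [-0.6, -0.5, 6.0]
width: 0.412
grip_force: 61.5
```

```bash
python3 -c "
from h import *
goto(-.134,.3893,.027,-1)"
```

```text
station [-133.2  390.4] z 32.1 turn 0.02 shift after turn cm [ 0.08 -0.11  0.51] tilt 0.18 w 35.2 F [-0.6 -0.5  6. ] g 61.5 t 11.95
```

Request:
move_arm:
  series: [3, 0, 0, -1, 0, 0, 0, 3, 0, 0, -2, 0, 0, 0, 3, 0, 0, -3, 0, 0, 0, 3, 0, 0, -3, 0, 0, -1, 3, 0, 0, -3, 0, 0, 0]

```text
time: 12.58
tool_pos: [0.4892, 0.4052, 0.1521]
tcp_rot: [0.098, 3.14, 0.0]
wrist_force: [-0.0, 0.8, -3.3]
width: 0.413
grip_force: 60.6
```

Request:
move_arm:
  series: [3, 0, -2, 0, 0, 0, 0, 3, 0, -3, 0, 0, 0, 0, 3, 0, -3, 0, 0, 0, 0, 3, 0, -3, 0, 0, 0, 0, 3, 0, -3, 0, 0, 0, 0]

```text
time: 13.2
tool_pos: [0.4788, 0.2628, 0.1485]
tcp_rot: [-0.098, -3.137, 0.003]
wrist_force: [0.2, 0.2, -2.4]
width: 0.409
grip_force: 66.0
```

Request:
move_arm:
  series: [3, 0, -3, 0, 0, 0, 0, 3, 0, -3, 0, 0, 0, 0, 3, 0, -3, 0, 0, 0, 0, 3, 0, -3, 0, 0, 0, 0, 3, 0, -3, 0, 0, 0, 0]

```text
time: 13.82
tool_pos: [0.469, 0.1137, 0.1485]
tcp_rot: [-0.098, -3.137, 0.002]
wrist_force: [0.0, -0.3, -2.8]
width: 0.411
grip_force: 66.0
```

Request:
move_arm:
  series: [3, 0, -3, 0, 0, 0, 0, 3, -1, -3, 0, 0, 0, 0, 3, -1, -3, 0, 0, 0, 0, 3, 0, -1, 0, 0, 0, 0, 3, 0, 0, 0, 0, 0, 0]

```text
time: 14.45
tool_pos: [0.4834, 0.0142, 0.1492]
tcp_rot: [-0.101, -3.137, -0.0]
wrist_force: [-0.3, 0.4, -2.2]
width: 0.41
grip_force: 66.2
```

```bash
python3 -c "
from h import *
goto(-.105,.000,.061)
im,c=snap('wrist','w5.png')
h=read_state()['tool_pos']; u,v=w2s(h); 
lever(im,c,'blue',h[2]-.029,np.r_[h[:2],s2w((u+.115,v))],14,200)"
```

```text
station [-115.8   -1.3] z 149.2 turn -0.09 shift after turn cm [-1.08  0.13  8.82] tilt 0.14 w 35.0 F [-0.3  0.4 -2.2] g 66.2 t 14.45Traceback (most recent call last):
  File "<string>", line 6, in <module>
    lever(im,c,'blue',h[2]-.029,np.r_[h[:2],s2w((u+.115,v))],14,200)
    ~~~~~^^^^^^^^^^^^^^^^^^^^^^^^^^^^^^^^^^^^^^^^^^^^^^^^^^^^^^^^^^^
  File "h.py", line 47, in lever
    p,a=spot(im,proj(c,[[*guess[2:],zb+.012]])[0],r); s=onz(c,p,zb+.012)[0]
        ~~~~^^^^^^^^^^^^^^^^^^^^^^^^^^^^^^^^^^^^^^^^
  File "h.py", line 42, in spot
    m=((g<(g.min()+g.max())/2)&(g<110)).astype(np.uint8); n,l,s,ce=cv2.connectedComponentsWithStats(m)
           ~~~~~^^
    return umr_minimum(a, axis, None, out, keepdims, initial, where)
ValueError: zero-size array to reduction operation minimum which has no identity
```

View pics/w5.png

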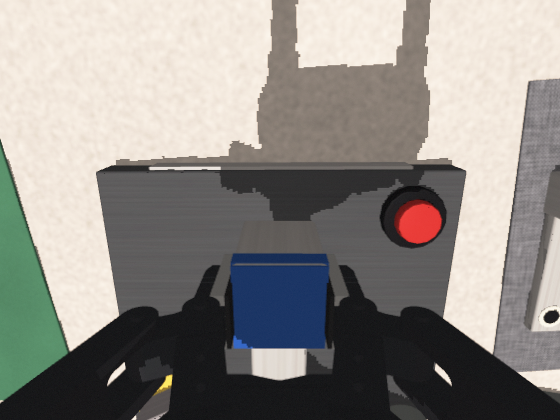

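Request:
move_arm:
  series: [3, -0.8, 0.1, 2, 0, 0, 0, 3, 0, 0, 3, 0, 0, 0, 3, 0, 0, 2, 0, 0, 0, 3, 0, 0, 1.3, 0, 0, 0, 3, 0, 0, 0, 0, 0, 0]

```text
time: 15.12
tool_pos: [0.4918, 0.016, 0.0662]
tcp_rot: [-0.097, -3.137, -0.0]
wrist_force: [0.1, 0.7, -3.1]
width: 0.407
grip_force: 66.2
```

```bash
python3 -c "
from h import *
goto(-.055,.000,.059)"
```

```text
station [-107.5    1. ] z 66.2 turn 0.07 shift after turn cm [-5.25 -0.1   0.72] tilt 0.15 w 34.7 F [ 0.1  0.7 -3.1] g 66.2 t 15.125
```

Request:
move_arm:
  series: [3, 0, -0.1, 0.4, 0, 0, 0, 3, 0, 0, 0.2, 0, 0, 0, 3, 0, 0, 0, 0, 0, 0, 3, 0, 0, 0, 0, 0, 0]

```text
time: 15.62
tool_pos: [0.4933, 0.0143, 0.0616]
tcp_rot: [0.098, 3.139, -0.0]
wrist_force: [-0.2, 0.3, -2.4]
width: 0.41
grip_force: 66.2
```

Request:
move_arm:
  series: [3, 0, 0, 0.1, 0, 0, 0, 3, 0, 0, 0, 0, 0, 0, 3, 0, 0, 0, 0, 0, 0]

```text
time: 16.0
tool_pos: [0.4929, 0.0144, 0.0603]
tcp_rot: [-0.098, -3.14, 0.0]
wrist_force: [0.1, 1.9, -2.5]
width: 0.41
grip_force: 66.2
```

```bash
python3 -c "
from h import *
goto(-.055,.000,.059)"
```

```text
station [-106.2   -0.6] z 60.3 turn 0.02 shift after turn cm [-5.12  0.06  0.13] tilt 0.0 w 35.1 F [ 0.1  1.9 -2.5] g 66.2 t 16.0
```

Request:
move_arm:
  series: [3, -1, 0, 0.05, 0, 0, 0, 3, -1, 0, 0, 0, 0, 0, 3, -1, 0, 0, 0, 0, 0, 3, -1, 0, 0, 0, 0, 0, 3, -1.1, 0, 0, 0, 0, 0]

```text
time: 16.62
tool_pos: [0.5446, 0.0112, 0.0597]
tcp_rot: [-0.098, -3.14, -0.0]
wrist_force: [-0.6, 0.9, -2.2]
width: 0.409
grip_force: 66.2
```

Request:
move_arm:
  series: [3, 0, 0, 0.05, 0, 0, 0, 3, 0, 0, 0, 0, 0, 0, 3, 0, 0, 0, 0, 0, 0]

```text
time: 17.0
tool_pos: [0.5437, 0.0112, 0.0593]
tcp_rot: [0.098, 3.14, -0.0]
wrist_force: [0.5, 0.0, -1.7]
width: 0.409
grip_force: 66.2
```

```bash
python3 -c "
from h import *
goto(-.055,.000,.059)
im,c=snap('scene','s2.png')
lever(im,c,'blue',.030,np.r_[s2w((-.055,0)),s2w((.06,0))],8,40)
print(proj(c,[[*s2w((.06,0)),.047],[*s2w((.06,0)),.042]]))"
```

```text
station [-55.4  -0.6] z 59.3 turn 0.02 shift after turn cm [-0.04  0.06  0.03] tilt 0.0 w 34.9 F [ 0.5  0.  -1.7] g 66.2 t 17.0
blue hub [ 128.2 -318.4] spot [57.6  3.3] px [282.1 218.6] 202 len 329.3 ang 102.4
[[280.50947474 217.94749372]
 [280.51476076 218.91496355]]
```

Request:
move_arm:
  series: [6, 0, 0, 0, 0, 0, 0, 7, 0, 0, 0, 0, 0, 0, 7, 0, 0, 0, 0, 0, 0, 7, 0, 0, -2, 0, 0, 0, 7, 0, 0, -4, 0, 0, 0]

```text
time: 17.68
tool_pos: [0.5418, 0.0112, 0.1179]
tcp_rot: [-0.098, -3.135, 0.0]
wrist_force: [0.5, -0.1, 0.5]
width: 0.815
grip_force: 0.0
```

Request:
move_arm:
  series: [0, 0.5, 1.5, -3.5, 0, 0, 0, 0, 1, 2, -4, 0, 0, 0, 0, 1, 2, -4, 0, 0, 0, 0, 1, 2, 0, 0, 0, 0, 0, 0, 0, 0, 0, 0, 0]

```text
time: 18.3
tool_pos: [0.5134, 0.0892, 0.2352]
tcp_rot: [0.095, 3.139, 0.001]
wrist_force: [0.1, 0.2, -0.2]
width: -0.002
grip_force: 0.0
```

```bash
python3 -c "
from h import *
goto(-.105,.100,.075)
im,c=snap('wrist','w6.png')
lever(im,c,'blue',.030,np.r_[s2w((-.055,0)),s2w((.058,0))],10,200)
print(proj(c,[[*s2w((.06,0)),.047],[*s2w((.06,0)),.042]]))
im,c=snap('scene','s3.png')
cv2.imwrite('pics/s3c.png',cv2.resize(im[170:280,220:360,::-1],None,fx=5,fy=5,interpolation=cv2.INTER_CUBIC))
"
```

```text
station [-90.5  75.4] z 235.2 turn 0.14 shift after turn cm [ 1.45  2.46 16.02] tilt 0.09 w -0.2 F [ 0.1  0.2 -0.2] g 0.0 t 18.3
blue hub [-57.   -0.5] spot [61.5 -1.8] px [209.4 313. ] 286 len 118.5 ang -0.7
[[210.08813583 314.61538366]
 [210.94556709 311.89181958]]
```

View pics/w6.png

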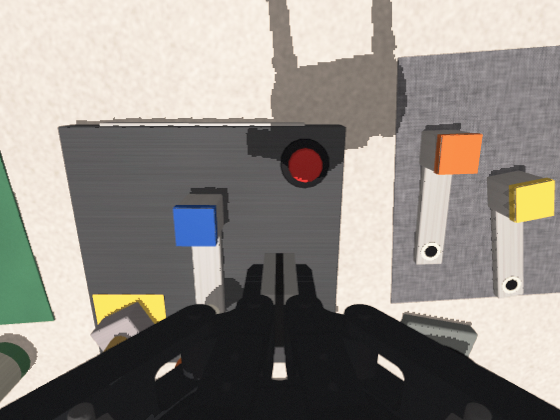

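View pics/s3c.png

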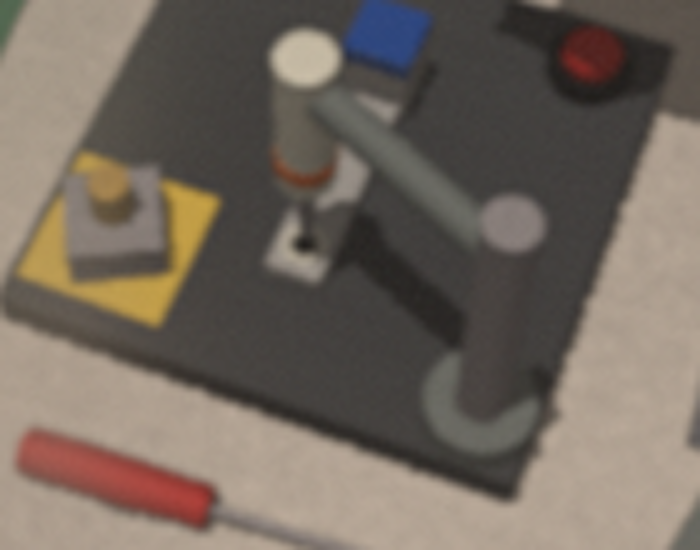

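Request:
move_arm:
  series: [0, 0.7, 1.2, 0, 0, 0, 0, 0, 0.7, 1.3, 4, 0, 0, 0, 0, 0, 0, 4, 0, 0, 0, 0, 0, 0, 4, 0, 0, 0, 0, 0, 0, 3.5, 0, 0, 0]

```text
time: 19.02
tool_pos: [0.5002, 0.114, 0.0772]
tcp_rot: [-0.099, -3.138, 0.0]
wrist_force: [-0.1, -0.2, 0.7]
width: -0.002
grip_force: 0.0
```

Request:
move_arm:
  series: [0, 0, 0, 0, 0, 0, 0, 0, 0, 0, 0, 0, 0, 0]

```text
time: 19.27
tool_pos: [0.5019, 0.1142, 0.0801]
tcp_rot: [0.099, 3.139, 0.0]
wrist_force: [0.2, -0.4, 0.7]
width: -0.002
grip_force: 0.0
```

```bash
python3 -c "
from h import *
goto(-.105,.100,.0535)
for n in ('top','scene'):
  im,c=snap(n)
  for b in blobs(im,'blue'): print(n,(w2s(onz(c,mid(b),.080)[0])*1000).round(1))
  for b in blobs(im,'yellow'): print('y',(w2s(onz(c,mid(b),.053)[0])*1000).round(1))
"
```

```text
station [-103.6   99.6] z 80.1 turn 0.0 shift after turn cm [0.14 0.04 2.66] tilt 0.05 w -0.2 F [ 0.2 -0.4  0.7] g 0.0 t 19.275
top [-55.7  -0.8]
top [ 180.3 -294.3]
y [ 74.9 -92.2]
y [-72.2 320.4]
scene [-55.3   0.3]
scene [ 128.6 -318.2]
y [-70.7 320.6]
y [ 92.3 -58.8]
```

Request:
move_arm:
  series: [0, 0.1, 0, 1, 0, 0, 0, 0, 0, 0, 1, 0, 0, 0, 0, 0, 0, 0.5, 0, 0, 0, 0, 0, 0, 0.2, 0, 0, 0, 0, 0, 0, 0.1, 0, 0, 0]

```text
time: 20.0
tool_pos: [0.5006, 0.1142, 0.0537]
tcp_rot: [-0.098, -3.139, 0.0]
wrist_force: [-8.4, -1.9, 25.4]
width: -0.002
grip_force: 12.6
```

Request:
move_arm:
  series: [0, 0, 0, 0, 0, 0, 0, 0, 0, 0, 0, 0, 0, 0, 0, 0, 0, 0, 0, 0, 0]

```text
time: 20.38
tool_pos: [0.5005, 0.1142, 0.0537]
tcp_rot: [-0.098, -3.14, 0.0]
wrist_force: [-6.8, -1.8, 19.9]
width: 0.001
grip_force: 10.2
```

```bash
python3 -c "
from h import *
goto(-.105,.100,.0535)
"
```

```text
station [-104.9   99.5] z 53.7 turn 0.03 shift after turn cm [0.01 0.05 0.02] tilt 0.02 w 0.1 F [-6.8 -1.8 19.9] g 10.2 t 20.375
```

Request:
move_arm:
  series: [0, 0, 0, -1, 0, 0, 0, 0, 0, 0, -3, 0, 0, 0, 0, 0, 0, -4, 0, 0, 0, 4, -0.5, -2, 0, 0, 0, 0, 7, -1.5, -3, 0, 0, 0, 0]

```text
time: 21.0
tool_pos: [0.5169, 0.0631, 0.1316]
tcp_rot: [0.095, 3.14, 0.0]
wrist_force: [-0.2, 0.1, 0.1]
width: 0.418
grip_force: 0.0
```

Request:
move_arm:
  series: [7, -1.5, -2.5, 0, 0, 0, 0, 7, -1.5, -2.5, 0, 0, 0, 0, 7, 0, 0, 0, 0, 0, 0, 7, 0, 0, 0, 0, 0, 0]

```text
time: 21.5
tool_pos: [0.5431, 0.0115, 0.1307]
tcp_rot: [-0.099, -3.139, -0.001]
wrist_force: [-0.1, 0.3, -0.1]
width: 0.82
grip_force: 0.0
```

```bash
python3 -c "
from h import *
goto(-.0555,0,.0593)
im,c=snap('top')
for b in blobs(im,'blue'): print((w2s(onz(c,mid(b),.080)[0])*1000).round(1))
"
```

```text
station [-56.   -0.3] z 130.7 turn -0.01 shift after turn cm [-0.05  0.03  7.14] tilt 0.09 w 70.1 F [-0.1  0.3 -0.1] g 0.0 t 21.5
[ 180.4 -294.2]
```

Request:
move_arm:
  series: [7, 0, 0, 3, 0, 0, 0, 7, 0, 0, 3, 0, 0, 0, 7, 0, 0, 1.2, 0, 0, 0, 7, 0, 0, 0, 0, 0, 0, 3, 0, 0, 0, 0, 0, 0]

```text
time: 22.18
tool_pos: [0.5448, 0.0114, 0.0604]
tcp_rot: [0.098, 3.138, 0.0]
wrist_force: [0.9, -0.1, 0.2]
width: 0.619
grip_force: 0.0
```

Request:
move_arm:
  series: [3, 0, 0, 0, 0, 0, 0, 3, 0, 0, 0, 0, 0, 0, 3, 0, 0, 0, 0, 0, 0, 3, 0, 0, 0, 0, 0, 0]

```text
time: 22.68
tool_pos: [0.5452, 0.0111, 0.0609]
tcp_rot: [0.098, 3.137, 0.0]
wrist_force: [-0.4, -0.4, 6.3]
width: 0.411
grip_force: 61.4
```

```bash
python3 -c "
from h import *
goto(-.12,0,.0605)
"
```

```text
station [-53.8  -0.6] z 60.9 turn 0.01 shift after turn cm [6.62 0.06 0.04] tilt 0.17 w 35.1 F [-0.4 -0.4  6.3] g 61.4 t 22.675
```

Request:
move_arm:
  series: [3, 0.8, 0, -0.1, 0, 0, 0, 3, 1.2, 0, 0, 0, 0, 0, 3, 1.3, 0, 0, 0, 0, 0, 3, 1.3, 0, 0, 0, 0, 0, 3, 1.3, 0, 0, 0, 0, 0]

```text
time: 23.3
tool_pos: [0.485, 0.0149, 0.0609]
tcp_rot: [0.098, 3.138, 0.0]
wrist_force: [5.9, -0.2, -0.2]
width: 0.404
grip_force: 60.9
```

Request:
move_arm:
  series: [3, 0, 0, -1, 0, 0, 0, 3, 0, 0, -2, 0, 0, 0, 3, 0, 0, -3, 0, 0, 0, 3, 0, 0, -3, 0, 0, 0, 3, 0, -2, 0, 0, 0, 0]

```text
time: 23.92
tool_pos: [0.4841, -0.0045, 0.1522]
tcp_rot: [0.095, 3.139, 0.001]
wrist_force: [0.6, 0.5, -3.1]
width: 0.409
grip_force: 60.5
```

```bash
python3 -c "
from h import *
goto(-.082,-.411,.15)
"
```

```text
station [-113.9  -20. ] z 152.2 turn 0.12 shift after turn cm [ -3.19 -39.1    0.22] tilt 0.08 w 34.9 F [ 0.6  0.5 -3.1] g 60.5 t 23.925
```

Request:
move_arm:
  series: [3, 0, -3, 0, 0, 0, 0, 3, 0, -3, 0, 0, 0, 0, 3, 0, -3, 0, 0, 0, 0, 3, 0, -3, 0, 0, 0, 0, 3, 0, -3, 0, 0, 0, 0]

```text
time: 24.55
tool_pos: [0.472, -0.1549, 0.1488]
tcp_rot: [-0.098, -3.135, -0.003]
wrist_force: [1.0, 0.8, -2.5]
width: 0.408
grip_force: 60.5
```

Request:
move_arm:
  series: [3, -0.8, -3.2, 0, 0, 0, 0, 3, -0.8, -3.2, 0, 0, 0, 0, 3, -0.8, -3.2, 0, 0, 0, 0, 3, -0.8, -3.2, 0, 0, 0, 0, 3, 0, -3.2, 0, 0, 0, 0]

```text
time: 25.18
tool_pos: [0.4948, -0.3163, 0.1486]
tcp_rot: [-0.098, -3.136, -0.005]
wrist_force: [-0.4, 0.2, -2.2]
width: 0.415
grip_force: 60.5
```

Request:
move_arm:
  series: [3, 0, -3, 0, 0, 0, 0, 3, 0, -3, 0, 0, 0, 0, 3, 0, -2, 3, 0, 0, 0, 3, 0, 0, 3, 0, 0, 0, 3, 0, 0, 3, 0, 0, 0]

```text
time: 25.8
tool_pos: [0.4892, -0.3951, 0.0577]
tcp_rot: [-0.099, -3.136, -0.006]
wrist_force: [0.6, 0.3, -2.8]
width: 0.413
grip_force: 60.5
```

```bash
python3 -c "
from h import *
goto(-.082,-.411,.0345)
"
```

```text
station [ -84.3 -409.5] z 57.7 turn -0.02 shift after turn cm [-0.23 -0.15  2.32] tilt 0.32 w 35.3 F [ 0.6  0.3 -2.8] g 60.5 t 25.8
```

Request:
move_arm:
  series: [3, 0, 0, 1, 0, 0, 0, 3, 0, 0, 0.7, 0, 0, 0, 3, 0, 0, 0, 0, 0, 0, 3, 0, 0, 0, 0, 0, 0]

```text
time: 26.3
tool_pos: [0.4921, -0.3969, 0.0447]
tcp_rot: [0.098, 3.138, -0.002]
wrist_force: [-0.3, -0.4, -2.5]
width: 0.413
grip_force: 60.5
```

```bash
python3 -c "
from h import *
goto(-.082,-.411,.0345)
"
```

```text
station [ -81.2 -411.1] z 44.7 turn 0.03 shift after turn cm [0.08 0.01 1.02] tilt 0.12 w 35.3 F [-0.3 -0.4 -2.5] g 60.5 t 26.3
```

Request:
move_arm:
  series: [3, 0, 0, 0.7, 0, 0, 0, 3, 0, 0, 0.2, 0, 0, 0, 3, 0, 0, 0.1, 0, 0, 0, 3, 0, 0, 0, 0, 0, 0, 3, 0, 0, 0, 0, 0, 0]

```text
time: 26.92
tool_pos: [0.4912, -0.3963, 0.0339]
tcp_rot: [-0.098, -3.14, -0.0]
wrist_force: [-3.8, 3.3, 5.7]
width: 0.408
grip_force: 61.5
```

Request:
move_arm:
  series: [5.5, 0, 0, 0, 0, 0, 0, 5.5, 0, 0, 0, 0, 0, 0, 5.5, 0, 0, 0, 0, 0, 0, 5.5, 0, 0, -1, 0, 0, 0, 5.5, 0, 0, -3, 0, 0, 0]

```text
time: 27.55
tool_pos: [0.49, -0.3952, 0.072]
tcp_rot: [-0.098, -3.137, -0.004]
wrist_force: [0.9, -0.4, -0.3]
width: 0.648
grip_force: 0.0
```

Request:
move_arm:
  series: [7, 0, 1, -3, 0, 0, 0, 7, 0, 3, -4, 0, 0, 0, 7, 0, 4, -4, 0, 0, 0, 7, 0, 4, -4, 0, 0, 0, 7, 0, 4, 0, 0, 0, 0]

```text
time: 28.18
tool_pos: [0.504, -0.2369, 0.2291]
tcp_rot: [0.098, 3.131, -0.007]
wrist_force: [1.3, 0.6, -0.8]
width: 0.817
grip_force: 0.0
```

```bash
python3 -c "
from h import *
im,c=snap('top','top3.png')
d=lever(im,c,'blue',.003,np.r_[s2w((-.082,-.411)),s2w((.033,-.411))],6)
mc=np.array([-.0311,-.3362]); a=np.radians(4.9); Q=np.array([[np.cos(a),np.sin(a)],[-np.sin(a),np.cos(a)]])
print('mat frame',[(Q@(p-mc)*1000).round(1) for p in d])
y=lever(im,c,'yellow',.003,np.r_[s2w((-.072,.320)),s2w((.0407,.3455))],6)
o=lever(im,c,'orange',.003,np.r_[s2w((-.1175,.2403)),s2w((-.0021,.2457))],6)
goto(y[0][0],y[0][1],.22,12.6)
"
```

```text
blue hub [ -94.  -409.7] spot [  31.7 -411.3] px [416.1 215.1] 166 len 125.7 ang -0.7
mat frame [array([-68.9, -67.9]), array([ 56.1, -80.2])]
yellow hub [-72.  320.2] spot [ 40.7 345.5] px [152.8 196.7] 18 len 115.5 ang 12.7
orange hub [-117.6  240.2] spot [ -2.1 245.7] px [186.  213.5] 14 len 115.6 ang 2.7
station [ -81.  -245.7] z 226.9 turn -12.51 shift after turn cm [-13.22  55.03   0.69] tilt 0.31 w 70.0 F [-1.1  4.3 -1.9] g 0.0 t 28.225
```

Request:
move_arm:
  series: [7, 0, 3, 0, 0, 0, 0, 7, 0, 4, 0, 0, 0, 0, 7, 0, 4, 0, 0, 0, 0, 7, 0, 4, 0, 0, 0, 0, 7, 0, 4, 0, 0, 0, 0]

```text
time: 28.85
tool_pos: [0.5132, -0.0459, 0.2239]
tcp_rot: [0.098, 3.139, -0.0]
wrist_force: [0.5, 0.1, 0.4]
width: 0.82
grip_force: 0.0
```

Request:
move_arm:
  series: [7, 0, 4, 0, 0, 0, 0, 7, 0, 4, 0, 0, 0, 0, 7, 0, 4, 0, 0, 0, 0, 7, 0, 4, 0, 0, 0, 0, 7, 0, 4, 0, 0, 0, 0]

```text
time: 29.48
tool_pos: [0.5257, 0.1538, 0.2239]
tcp_rot: [0.098, 3.139, 0.0]
wrist_force: [-0.3, 0.1, -0.7]
width: 0.82
grip_force: 0.0
```

Request:
move_arm:
  series: [7, -0.4, 4, 0, 0, 0, 0, 7, -0.4, 4, 0, 0, 0, 0, 7, 0, 4, 0, 0, 0, 0, 7, 0, 3.5, 0, 0, 0, 0, 7, 0, 2, 0, 0, 0, 0]

```text
time: 30.1
tool_pos: [0.5446, 0.3283, 0.2235]
tcp_rot: [0.096, 3.14, 0.0]
wrist_force: [-0.2, 0.2, -0.1]
width: 0.819
grip_force: 0.0
```

Request:
move_arm:
  series: [7, 0, 0, 2, 0, 0, -3.1, 7, 0, 0, 2, 0, 0, -3.1, 7, 0, 0, 2, 0, 0, -3.1, 7, 0, 0, 0, 0, 0, -3.1, 7, 0, 0, 0, 0, 0, 0]

```text
time: 30.72
tool_pos: [0.5446, 0.3261, 0.1631]
tcp_rot: [0.24, -3.132, 0.001]
wrist_force: [0.3, 0.3, 0.5]
width: 0.826
grip_force: 0.0
```

```bash
python3 -c "
from h import *
im,c=snap('wrist')
y=lever(im,c,'yellow',.003,np.r_[s2w((-.072,.320)),s2w((.0407,.3455))],14,200)
goto(-.072,.320,.03,12.6)
im,c=snap('top')
d=lever(im,c,'blue',.003,np.r_[s2w((-.082,-.411)),s2w((.033,-.411))],6)
lever(im,c,'orange',.003,np.r_[s2w((-.1175,.2403)),s2w((-.0021,.2457))],6)
"
```

```text
yellow hub [-73.6 320.5] spot [ 41.  345.6] px [286.5 312.6] 138 len 117.4 ang 12.3
station [-74. 314.] z 163.6 turn -0.26 shift after turn cm [-0.33  0.54 13.36] tilt 0.02 w 70.0 F [-0.1  0.1  0.1] g 0.0 t 30.775
blue hub [ -83.4 -409.8] spot [  33.1 -411.4] px [416.1 214.6] 17 len 116.5 ang -0.8
orange hub [-117.6  240.3] spot [ -2.1 245.7] px [186.  213.5] 14 len 115.5 ang 2.7
```

Request:
move_arm:
  series: [7, -0.2, 0.6, 3, 0, 0, 0, 7, 0, 0, 3, 0, 0, 0, 7, 0, 0, 3, 0, 0, 0, 7, 0, 0, 3, 0, 0, 0, 7, 0, 0, 1.1, 0, 0, -0.2]

```text
time: 31.45
tool_pos: [0.5446, 0.3322, 0.0306]
tcp_rot: [0.246, -3.129, 0.002]
wrist_force: [-0.0, -0.9, -0.3]
width: 0.82
grip_force: 0.0
```

Request:
move_arm:
  series: [7, 0, 0, 0, 0, 0, 0, 7, 0, 0, 0, 0, 0, 0]

```text
time: 31.7
tool_pos: [0.5469, 0.3336, 0.0339]
tcp_rot: [-0.247, 3.129, 0.002]
wrist_force: [-0.5, 0.9, 0.6]
width: 0.817
grip_force: 0.0
```

```bash
python3 -c "
from h import *
goto(-.073,.320,.03,12.6)
"
```

```text
station [-72.5 321.4] z 33.9 turn 0.01 shift after turn cm [ 0.08 -0.13  0.39] tilt 0.16 w 69.8 F [-0.5  0.9  0.6] g 0.0 t 31.7
```

Close on the yellow hub, lift and turn back to the station's axes.

Request:
move_arm:
  series: [7, 0, -0.1, 0.2, 0, 0, 0, 3, 0, 0, 0, 0, 0, 0, 3, 0, 0, 0, 0, 0, 0, 3, 0, 0, 0, 0, 0, 0, 3, 0, 0, 0, 0, 0, 0]
  grip_force: 60

```text
time: 32.33
tool_pos: [0.5462, 0.3324, 0.031]
tcp_rot: [-0.247, 3.131, 0.001]
wrist_force: [-0.1, 0.1, 3.5]
width: 0.408
grip_force: 61.2
```

```bash
python3 -c "
from h import *
goto(-.073,.320,.03,12.6)
"
```

```text
station [-73.  320.1] z 31.0 turn 0.02 shift after turn cm [ 0.   -0.01  0.1 ] tilt 0.06 w 34.8 F [-0.1  0.1  3.5] g 61.2 t 32.325
```

Request:
move_arm:
  series: [3, 0, 0, -1, 0, 0, 0, 3, 0, 0, -2, 0, 0, 0, 3, 0, 0, -3, 0, 0, 0, 3, 0, 0, -3, 0, 0, 0, 3, 0, 0, -3, 0, 0, 0]

```text
time: 32.95
tool_pos: [0.5456, 0.3319, 0.1521]
tcp_rot: [-0.247, 3.132, 0.0]
wrist_force: [-0.0, 0.6, -3.7]
width: 0.409
grip_force: 60.4
```

Request:
move_arm:
  series: [3, 0, 0, 0, 0, 0, 3.1, 3, 0, 0, 0, 0, 0, 3.2, 3, 0, 0, 0, 0, 0, 3.2, 3, 0, 0, 0, 0, 0, 3.1, 3, 0, 0, 0, 0, 0, 0]

```text
time: 33.58
tool_pos: [0.5457, 0.3319, 0.1511]
tcp_rot: [0.097, 3.14, 0.0]
wrist_force: [0.9, -0.7, -3.0]
width: 0.411
grip_force: 60.6
```

```bash
python3 -c "
from h import *
goto(-.11,0,.15)
"
```

```text
station [-73.5 319.6] z 151.1 turn 0.04 shift after turn cm [  3.65 -31.96   0.11] tilt 0.02 w 35.1 F [ 0.9 -0.7 -3. ] g 60.6 t 33.575
```

Request:
move_arm:
  series: [3, 1.2, -2, 0, 0, 0, 0, 3, 1.2, -3, 0, 0, 0, 0, 3, 1.2, -3, 0, 0, 0, 0, 3, 0, -3, 0, 0, 0, 0, 3, 0, -3, 0, 0, 0, 0]

```text
time: 34.2
tool_pos: [0.5008, 0.1937, 0.1509]
tcp_rot: [0.096, 3.14, 0.0]
wrist_force: [0.4, 0.3, -4.1]
width: 0.414
grip_force: 60.7
```

Request:
move_arm:
  series: [3, 0, -3, 0, 0, 0, 0, 3, 0, -3, 0, 0, 0, 0, 3, 0, -3, 0, 0, 0, 0, 3, 0, -3, 0, 0, 0, 0, 3, 0, -3, 0, 0, 0, 0]

```text
time: 34.83
tool_pos: [0.4916, 0.0438, 0.1509]
tcp_rot: [0.096, 3.139, -0.0]
wrist_force: [0.5, 0.3, -3.4]
width: 0.414
grip_force: 60.7
```

Request:
move_arm:
  series: [3, 0, -2, 0, 0, 0, 0, 3, 0, -1, 2, 0, 0, 0, 3, 0, 0, 3, 0, 0, 0, 3, 0, 0, 2, 0, 0, 0, 3, 0, 0, 0, 0, 0, 0]

```text
time: 35.45
tool_pos: [0.488, 0.0148, 0.079]
tcp_rot: [-0.097, -3.136, 0.0]
wrist_force: [0.6, 0.3, -2.7]
width: 0.413
grip_force: 60.7
```

```bash
python3 -c "
from h import *
goto(-.11,0,.059)
"
```

```text
station [-111.2   -0.4] z 79.0 turn 0.06 shift after turn cm [-0.12  0.04  2.  ] tilt 0.23 w 35.3 F [ 0.6  0.3 -2.7] g 60.7 t 35.45
```

Request:
move_arm:
  series: [3, -0.1, 0, 1, 0, 0, 0, 3, 0, 0, 0.7, 0, 0, 0, 3, 0, 0, 0.2, 0, 0, 0, 3, 0, 0, 0, 0, 0, 0, 3, 0, 0, 0, 0, 0, 0]

```text
time: 36.08
tool_pos: [0.4911, 0.0148, 0.0616]
tcp_rot: [0.098, 3.139, -0.0]
wrist_force: [-0.8, -0.2, -3.5]
width: 0.41
grip_force: 60.7
```

```bash
python3 -c "
from h import *
goto(-.055,0,.0585)
"
```

```text
station [-108.1   -0.2] z 61.6 turn 0.02 shift after turn cm [-5.31  0.02  0.31] tilt 0.03 w 35.0 F [-0.8 -0.2 -3.5] g 60.7 t 36.075
```

Request:
move_arm:
  series: [3, 0, 0, 0.2, 0, 0, 0, 3, 0, 0, 0.1, 0, 0, 0, 3, 0, 0, 0, 0, 0, 0, 3, -1, 0, 0, 0, 0, 0, 3, -1, 0, 0, 0, 0, 0]

```text
time: 36.7
tool_pos: [0.512, 0.0135, 0.0585]
tcp_rot: [0.098, 3.139, -0.0]
wrist_force: [0.6, 0.4, -3.1]
width: 0.412
grip_force: 60.8
```

Request:
move_arm:
  series: [3, -1, 0, 0, 0, 0, 0, 3, -1, 0, 0, 0, 0, 0, 3, -1.3, 0, 0, 0, 0, 0, 3, 0, 0, 0, 0, 0, 0, 3, 0, 0, 0, 0, 0, 0]

```text
time: 37.33
tool_pos: [0.5436, 0.0115, 0.0581]
tcp_rot: [-0.098, -3.14, 0.0]
wrist_force: [0.8, -0.4, -2.6]
width: 0.411
grip_force: 60.7
```

```bash
python3 -c "
from h import *
goto(-.055,0,.0585)
"
```

```text
station [-55.5  -0.3] z 58.1 turn 0.02 shift after turn cm [-0.05  0.03 -0.04] tilt 0.03 w 35.1 F [ 0.8 -0.4 -2.6] g 60.7 t 37.325
```

Request:
move_arm:
  series: [6, 0, 0, 0, 0, 0, 0, 7, 0, 0, 0, 0, 0, 0, 7, 0, 0, 0, 0, 0, 0, 7, 0, 0, -2, 0, 0, 0, 7, 0, 0, -4, 0, 0, 0]

```text
time: 37.95
tool_pos: [0.5418, 0.0116, 0.117]
tcp_rot: [-0.098, -3.135, 0.0]
wrist_force: [1.1, 1.0, 0.6]
width: 0.822
grip_force: 0.0
```

Request:
move_arm:
  series: [0, 1, 2, -2, 0, 0, 0, 0, 1, 3, 0, 0, 0, 0, 0, 2, 3, 0, 0, 0, 0, 0, 1, 2, 0, 0, 0, 0, 0, 0, 0, 3, 0, 0, 0]

```text
time: 38.58
tool_pos: [0.5021, 0.1164, 0.1109]
tcp_rot: [0.095, 3.133, 0.003]
wrist_force: [0.4, -1.1, -0.8]
width: 0.002
grip_force: 0.0
```

Request:
move_arm:
  series: [0, 0, 0, 2, 0, 0, 0, 0, 0, 0, 0, 0, 0, 0]

```text
time: 38.83
tool_pos: [0.4983, 0.1143, 0.0867]
tcp_rot: [-0.098, -3.136, 0.001]
wrist_force: [-1.1, 0.2, -0.0]
width: -0.001
grip_force: 0.0
```

```bash
python3 -c "
from h import *
goto(-.105,.1,.0535)
for n in ('top','scene'):
  im,c=snap(n,n+'4.png')
  for col in ('yellow','blue','orange'):
    for b in blobs(im,col): print(n,col,cv2.contourArea(b),'z80',(w2s(onz(c,mid(b),.080)[0])*1000).round(1),'z53',(w2s(onz(c,mid(b),.053)[0])*1000).round(1))
  print(proj(c,[[*s2w((.06,0)),.042],[*s2w((.06,0)),.047]]))
cv2.imwrite('pics/s4c.png',cv2.resize(im[170:280,220:360,::-1],None,fx=5,fy=5,interpolation=cv2.INTER_CUBIC))
"
```

```text
station [-107.1   99.4] z 86.7 turn 0.04 shift after turn cm [-0.21  0.06  3.32] tilt 0.22 w -0.0 F [-1.1  0.2 -0. ] g 0.0 t 38.825
top yellow 338.5 z80 [ 69.  -89.8] z53 [ 74.8 -91.8]
top yellow 168.5 z80 [-54.   -0.7] z53 [-51.3  -0.5]
top blue 140.0 z80 [ -85.3 -400.2] z53 [ -83.3 -409.8]
top blue 60.5 z80 [ 180.4 -294.3] z53 [ 188.9 -301.4]
[[273.67558016 195.14835943]
 [273.68434915 194.79710242]]
scene yellow 144.5 z80 [-52.8   0.8] z53 [-71.1  -5.2]
scene yellow 136.0 z80 [106.4 -51.4] z53 [ 93.2 -59.1]
scene blue 61.5 z80 [ 128.5 -318.1] z53 [ 115.9 -334.4]
scene orange 106.5 z80 [-96.5 240. ] z53 [-116.3  241.7]
[[280.51476076 218.91496355]
 [280.50947474 217.94749372]]
```

View pics/s4c.png

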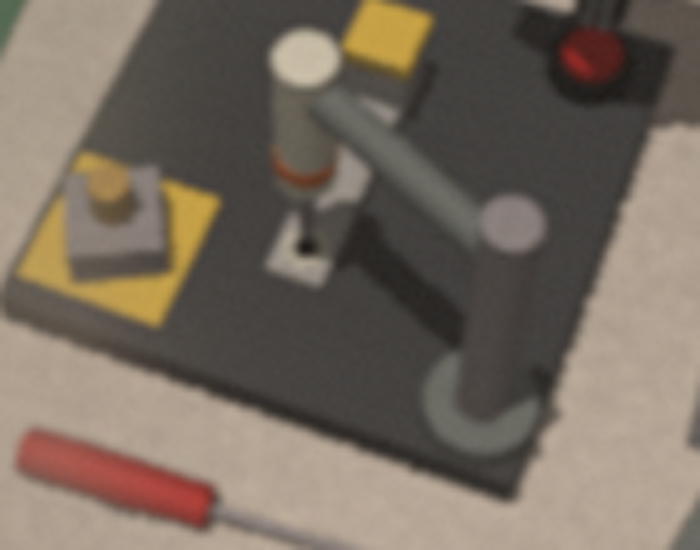

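Request:
move_arm:
  series: [0, 0, 0.1, 1, 0, 0, 0, 0, 0, 0, 1, 0, 0, 0, 0, 0, 0, 0.5, 0, 0, 0, 0, 0, 0, 0.3, 0, 0, 0, 0, 0, 0, 0.2, 0, 0, 0]

```text
time: 39.55
tool_pos: [0.4998, 0.1153, 0.0581]
tcp_rot: [-0.098, -3.139, 0.0]
wrist_force: [-1.8, -0.3, 2.6]
width: -0.0
grip_force: 1.2
```

Request:
move_arm:
  series: [0, 0, 0, 0.2, 0, 0, 0, 0, 0, 0, 0, 0, 0, 0, 0, 0, 0, 0, 0, 0, 0]

```text
time: 39.92
tool_pos: [0.5, 0.1154, 0.0564]
tcp_rot: [-0.098, -3.14, 0.0]
wrist_force: [-2.3, -0.3, 3.2]
width: 0.0
grip_force: 1.7
```

```bash
python3 -c "
from h import *
goto(-.105,.100,.0535)
"
```

```text
station [-105.5  100.7] z 56.4 turn 0.02 shift after turn cm [-0.05 -0.07  0.29] tilt 0.02 w 0.0 F [-2.3 -0.3  3.2] g 1.7 t 39.925
```

Request:
move_arm:
  series: [0, 0, 0, 0.3, 0, 0, 0, 0, 0, 0, 0.1, 0, 0, 0, 0, 0, 0, 0, 0, 0, 0, 0, 0, 0, 0, 0, 0, 0]

```text
time: 40.42
tool_pos: [0.5006, 0.1155, 0.0538]
tcp_rot: [0.098, 3.14, 0.0]
wrist_force: [-7.3, -0.4, 14.8]
width: -0.001
grip_force: 7.3
```

```bash
python3 -c "
from h import *
goto(-.105,.100,.0535)
"
```

```text
station [-105.   100.8] z 53.8 turn 0.01 shift after turn cm [ 0.   -0.08  0.03] tilt 0.02 w -0.1 F [-7.3 -0.4 14.8] g 7.3 t 40.425
```

Request:
move_arm:
  series: [0, 0, 0, -1, 0, 0, 0, 0, 0, 0, -3, 0, 0, 0, 0, 0, 0, -4, 0, 0, 0, 4, -0.5, -2, 0, 0, 0, 0, 7, -1.5, -3, 0, 0, 0, 0]

```text
time: 41.05
tool_pos: [0.518, 0.0645, 0.1332]
tcp_rot: [0.095, 3.137, 0.001]
wrist_force: [0.1, 0.1, -0.7]
width: 0.419
grip_force: 0.0
```

Request:
move_arm:
  series: [7, -1.5, -2.5, 0, 0, 0, 0, 7, -1.5, -2.5, 0, 0, 0, 0, 7, 0, 0, 0, 0, 0, 0, 7, 0, 0, 0, 0, 0, 0]

```text
time: 41.55
tool_pos: [0.5436, 0.0129, 0.132]
tcp_rot: [-0.099, -3.14, -0.001]
wrist_force: [-1.3, 0.6, -0.0]
width: 0.818
grip_force: 0.0
```

```bash
python3 -c "
from h import *
goto(-.0545,0,.0593)
"
```

```text
station [-55.5   1.1] z 132.0 turn -0.01 shift after turn cm [-0.1  -0.11  7.27] tilt 0.03 w 69.8 F [-1.3  0.6 -0. ] g 0.0 t 41.55
```

Request:
move_arm:
  series: [7, 0, -0.1, 3, 0, 0, 0, 7, 0, 0, 3, 0, 0, 0, 7, 0, 0, 1.2, 0, 0, 0, 7, 0, 0, 0, 0, 0, 0, 3, 0, 0, 0, 0, 0, 0]

```text
time: 42.18
tool_pos: [0.5447, 0.0118, 0.0614]
tcp_rot: [0.097, 3.138, 0.0]
wrist_force: [0.4, -0.1, 0.0]
width: 0.622
grip_force: 0.0
```

Request:
move_arm:
  series: [3, 0, 0, 0, 0, 0, 0, 3, 0, 0, 0, 0, 0, 0, 3, 0, 0, 0, 0, 0, 0, 3, 0, 0, 0, 0, 0, 0]

```text
time: 42.68
tool_pos: [0.5451, 0.0115, 0.0619]
tcp_rot: [0.098, 3.137, 0.0]
wrist_force: [-0.7, -0.5, 6.3]
width: 0.412
grip_force: 61.5
```

Request:
move_arm:
  series: [3, 0.8, 0, -0.1, 0, 0, 0, 3, 1.2, 0, 0, 0, 0, 0, 3, 1.3, 0, 0, 0, 0, 0, 3, 1.3, 0, 0, 0, 0, 0, 3, 1.3, 0, 0, 0, 0, 0]

```text
time: 43.3
tool_pos: [0.4848, 0.0152, 0.0619]
tcp_rot: [0.098, 3.138, -0.0]
wrist_force: [3.5, -0.6, 4.0]
width: 0.412
grip_force: 61.1
```

```bash
python3 -c "
from h import *
goto(-.088,-.341,.15)
"
```

```text
station [-114.4   -0.2] z 61.9 turn 0.02 shift after turn cm [ -2.64 -34.08  -8.81] tilt 0.12 w 35.2 F [ 3.5 -0.6  4. ] g 61.1 t 43.3
```

Request:
move_arm:
  series: [3, 0, 0, -1, 0, 0, 0, 3, 0, 0, -2, 0, 0, 0, 3, 0, 0, -3, 0, 0, 0, 3, 0, 0, -3, 0, 0, 0, 3, 0, -2, 0, 0, 0, 0]

```text
time: 43.92
tool_pos: [0.4838, -0.0041, 0.1531]
tcp_rot: [0.095, 3.139, 0.001]
wrist_force: [0.3, -0.1, -3.5]
width: 0.412
grip_force: 60.6
```

Request:
move_arm:
  series: [3, 0, -3, 0, 0, 0, 0, 3, 0, -3, 0, 0, 0, 0, 3, 0, -3, 0, 0, 0, 0, 3, 0, -3, 0, 0, 0, 0, 3, 0, -3, 0, 0, 0, 0]

```text
time: 44.55
tool_pos: [0.4718, -0.1545, 0.1497]
tcp_rot: [-0.098, -3.135, -0.003]
wrist_force: [0.6, -0.3, -3.3]
width: 0.408
grip_force: 60.4
```

Request:
move_arm:
  series: [3, -0.8, -3.2, 0, 0, 0, 0, 3, -0.8, -3.2, 0, 0, 0, 0, 3, -0.8, -3.2, 0, 0, 0, 0, 3, 0, -3.2, 0, 0, 0, 0, 3, 0, -3.2, 0, 0, 0, 0]

```text
time: 45.18
tool_pos: [0.4861, -0.3152, 0.1494]
tcp_rot: [-0.098, -3.135, -0.005]
wrist_force: [1.1, 1.1, -2.7]
width: 0.412
grip_force: 60.4
```

Request:
move_arm:
  series: [3, 0, -1, 2, 0, 0, 0, 3, 0, 0, 3, 0, 0, 0, 3, 0, 0, 2, 0, 0, 0, 3, 0, 0, 2, 0, 0, 0, 3, 0, 0, 0, 0, 0, 0]

```text
time: 45.8
tool_pos: [0.4859, -0.3239, 0.0587]
tcp_rot: [-0.097, -3.136, -0.005]
wrist_force: [-0.3, -0.1, -3.0]
width: 0.41
grip_force: 60.5
```

```bash
python3 -c "
from h import *
goto(-.088,-.341,.0355)
"
```

```text
station [ -92.  -338.6] z 58.7 turn 0.05 shift after turn cm [-0.4  -0.24  2.32] tilt 0.31 w 35.0 F [-0.3 -0.1 -3. ] g 60.5 t 45.8
```

Request:
move_arm:
  series: [3, 0, 0, 1, 0, 0, 0, 3, 0, 0, 0.8, 0, 0, 0, 3, 0, 0, 0.3, 0, 0, 0, 3, 0, 0, 0.2, 0, 0, 0, 3, 0, 0, 0.2, 0, 0, 0]

```text
time: 46.42
tool_pos: [0.4878, -0.3259, 0.0365]
tcp_rot: [0.098, 3.14, -0.001]
wrist_force: [-1.3, 0.8, -3.6]
width: 0.412
grip_force: 60.5
```

```bash
python3 -c "
from h import *
goto(-.088,-.341,.0355)
"
```

```text
station [ -90.  -340.5] z 36.5 turn 0.02 shift after turn cm [-0.2  -0.05  0.1 ] tilt 0.04 w 35.1 F [-1.3  0.8 -3.6] g 60.5 t 46.425
```

Request:
move_arm:
  series: [3, 0, 0, 0.2, 0, 0, 0, 3, 0, 0, 0, 0, 0, 0, 5.5, 0, 0, 0, 0, 0, 0, 5.5, 0, 0, 0, 0, 0, 0, 5.5, 0, 0, 0, 0, 0, 0]

```text
time: 47.05
tool_pos: [0.4879, -0.3258, 0.0345]
tcp_rot: [0.098, 3.14, -0.001]
wrist_force: [0.6, 0.3, 1.0]
width: 0.643
grip_force: 0.0
```

Request:
move_arm:
  series: [5.5, 0, 0, -1, 0, 0, 0, 5.5, 0, 0, -3, 0, 0, 0, 5.5, 0, 0, -4, 0, 0, 0, 7, 0, 3, -4, 0, 0, 0, 7, 0, 4, -4, 0, 0, 0]

```text
time: 47.68
tool_pos: [0.4921, -0.2558, 0.1965]
tcp_rot: [0.101, 3.139, -0.001]
wrist_force: [1.4, 0.4, -0.1]
width: 0.819
grip_force: 0.0
```

Request:
move_arm:
  series: [7, 0, 4, -2, 0, 0, 0, 7, 0, 4, 0, 0, 0, 0, 7, 0, 4, 0, 0, 0, 0, 7, 0, 4, 0, 0, 0, 0, 7, 0, 4, 0, 0, 0, 0]

```text
time: 48.3
tool_pos: [0.5045, -0.0549, 0.2152]
tcp_rot: [0.098, 3.139, -0.0]
wrist_force: [1.0, -0.1, 0.2]
width: 0.818
grip_force: 0.0
```

Request:
move_arm:
  series: [7, 0.6, 4, 0, 0, 0, 0, 7, 0.6, 4, 0, 0, 0, 0, 7, 0.6, 4, 0, 0, 0, 0, 7, 0.6, 4, 0, 0, 0, 0, 7, 0.4, 4, 0, 0, 0, 0]

```text
time: 48.92
tool_pos: [0.4888, 0.1466, 0.2152]
tcp_rot: [0.098, 3.139, 0.0]
wrist_force: [0.4, 0.2, -0.5]
width: 0.822
grip_force: 0.0
```

```bash
python3 -c "
from h import *
im,c=snap('top')
for col,h in (('blue',(-.0834,-.4098)),('yellow',(-.089,-.341)),('orange',(-.1175,.2403))):
    try: lever(im,c,col,.003,np.r_[s2w(h),s2w((h[0]+.115,h[1]))],7)
    except Exception as e: print(col,e)
goto(-.1175,.2403,.16,2.7)
"
```

```text
blue hub [ -83.3 -409.7] spot [  33.1 -411.4] px [416.1 214.6] 17 len 116.4 ang -0.8
yellow hub [ -89.8 -340.3] spot [  26.3 -340.4] px [391.7 215.5] 14 len 116.2 ang -0.0
orange min() iterable argument is empty
station [-119.   135.1] z 215.3 turn -2.6 shift after turn cm [-0.65 10.5   5.53] tilt 0.26 w 70.3 F [1.1 3.5 1.1] g 0.0 t 48.975
```

Request:
move_arm:
  series: [7, 0, 4, 0, 0, 0, -2.6, 7, 0, 4, 1, 0, 0, 0, 7, 0, 2.5, 2, 0, 0, 0, 7, 0, 0, 2, 0, 0, 0, 7, 0, 0, 0, 0, 0, 0]

```text
time: 49.6
tool_pos: [0.4912, 0.2497, 0.1629]
tcp_rot: [-0.026, -3.138, 0.003]
wrist_force: [-0.5, 1.0, 0.2]
width: 0.822
grip_force: 0.0
```

```bash
python3 -c "
from h import *
im,c=snap('wrist')
goto(-.1175,.2403,.031,2.7)
lever(im,c,'orange',.003,np.r_[s2w((-.1175,.2403)),s2w((-.0021,.2457))],14,200)
"
```

```text
station [-121.8  234.3] z 164.1 turn -0.07 shift after turn cm [-0.46  0.57 13.31] tilt 0.08 w 70.0 F [-0.2  0.2 -0.2] g 0.0 t 49.65
orange hub [-117.2  242.7] spot [ -1.5 245.6] px [286.  315.2] 137 len 115.7 ang 1.5
```

Request:
move_arm:
  series: [7, -0.4, 0.6, 3, 0, 0, 0, 7, 0, 0, 3, 0, 0, 0, 7, 0, 0, 3, 0, 0, 0, 7, 0, 0, 3, 0, 0, 0, 7, 0, 0, 1.1, 0, 0, 0]

```text
time: 50.28
tool_pos: [0.4965, 0.2553, 0.0328]
tcp_rot: [-0.028, -3.14, 0.001]
wrist_force: [1.3, 0.6, 0.7]
width: 0.816
grip_force: 0.0
```

Request:
move_arm:
  series: [7, 0, 0, 0, 0, 0, 0, 7, 0, 0, 0, 0, 0, 0]

```text
time: 50.52
tool_pos: [0.4982, 0.2565, 0.0351]
tcp_rot: [0.027, 3.139, 0.002]
wrist_force: [0.1, 0.2, 0.6]
width: 0.821
grip_force: 0.0
```

```bash
python3 -c "
from h import *
goto(-.1175,.241,.031,2.7)
"
```

```text
station [-116.2  241.4] z 35.1 turn -0.1 shift after turn cm [ 0.13 -0.04  0.41] tilt 0.17 w 70.1 F [0.1 0.2 0.6] g 0.0 t 50.525
```

Request:
move_arm:
  series: [7, 0.1, 0, 0.3, 0, 0, 0, 3, 0, 0, 0, 0, 0, 0, 3, 0, 0, 0, 0, 0, 0, 3, 0, 0, 0, 0, 0, 0, 3, 0, 0, 0, 0, 0, 0]

```text
time: 51.15
tool_pos: [0.4961, 0.2563, 0.0308]
tcp_rot: [0.027, 3.141, 0.001]
wrist_force: [-1.3, 0.6, 3.7]
width: 0.41
grip_force: 61.0
```

```bash
python3 -c "
from h import *
goto(-.1175,.241,.031,2.7)
"
```

```text
station [-118.3  241.1] z 30.8 turn -0.08 shift after turn cm [-0.08 -0.01 -0.02] tilt 0.05 w 35.0 F [-1.3  0.6  3.7] g 61.0 t 51.15
```

Request:
move_arm:
  series: [3, 0, 0, -1, 0, 0, 0, 3, 0, 0, -2, 0, 0, 0, 3, 0, 0, -3, 0, 0, 0, 3, 0, 0, -3, 0, 0, 0, 3, 0, 0, -3, 0, 0, 2.6]

```text
time: 51.78
tool_pos: [0.4948, 0.2555, 0.1505]
tcp_rot: [-0.1, -3.138, 0.002]
wrist_force: [0.1, -0.3, -2.8]
width: 0.411
grip_force: 60.2
```

Request:
move_arm:
  series: [3, 0, -2, 0, 0, 0, 0, 3, 0, -3, 0, 0, 0, 0, 3, 0, -3, 0, 0, 0, 0, 3, 0, -3, 0, 0, 0, 0, 3, 0, -3, 0, 0, 0, 0]

```text
time: 52.4
tool_pos: [0.4847, 0.114, 0.148]
tcp_rot: [-0.097, -3.136, 0.002]
wrist_force: [0.6, -0.5, -3.0]
width: 0.412
grip_force: 60.3
```

Request:
move_arm:
  series: [3, 0, -3, 0, 0, 0, 0, 3, 0, -3, 0, 0, 0, 0, 3, 0, -2, 0, 0, 0, 0, 3, 0, -1, 0, 0, 0, 0, 3, 0, 0, 0, 0, 0, 0]

```text
time: 53.02
tool_pos: [0.4802, 0.0258, 0.1492]
tcp_rot: [-0.1, -3.138, 0.0]
wrist_force: [0.5, 0.7, -2.8]
width: 0.407
grip_force: 60.4
```

```bash
python3 -c "
from h import *
goto(-.11,0,.059)
"
```

```text
station [-119.6   10. ] z 149.2 turn -0.06 shift after turn cm [-0.96 -1.    9.02] tilt 0.12 w 34.7 F [ 0.5  0.7 -2.8] g 60.4 t 53.025
```

Request:
move_arm:
  series: [3, -0.9, -1, 2, 0, 0, 0, 3, 0, 0, 3, 0, 0, 0, 3, 0, 0, 2, 0, 0, 0, 3, 0, 0, 1, 0, 0, 0, 3, 0, 0, 0.5, 0, 0, 0]

```text
time: 53.65
tool_pos: [0.4896, 0.0164, 0.0648]
tcp_rot: [-0.097, -3.139, -0.0]
wrist_force: [0.8, 0.2, -2.4]
width: 0.409
grip_force: 60.4
```

Request:
move_arm:
  series: [3, 0, 0, 0, 0, 0, 0, 3, 0, 0, 0, 0, 0, 0, 3, 0, 0, 0, 0, 0, 0]

```text
time: 54.02
tool_pos: [0.4904, 0.016, 0.0661]
tcp_rot: [0.098, 3.139, -0.0]
wrist_force: [0.3, 0.2, -3.4]
width: 0.414
grip_force: 60.4
```

```bash
python3 -c "
from h import *
goto(-.056,0,.0583)
"
```

```text
station [-108.9    0.8] z 66.1 turn 0.02 shift after turn cm [-5.29 -0.08  0.78] tilt 0.09 w 35.4 F [ 0.3  0.2 -3.4] g 60.4 t 54.025
```

Request:
move_arm:
  series: [3, 0, -0.1, 0.4, 0, 0, 0, 3, 0, 0, 0.3, 0, 0, 0, 3, 0, 0, 0, 0, 0, 0, 3, -1, 0, 0, 0, 0, 0, 3, -1, 0, 0, 0, 0, 0]

```text
time: 54.65
tool_pos: [0.5107, 0.0137, 0.0584]
tcp_rot: [0.098, 3.139, 0.0]
wrist_force: [0.7, 0.2, -2.7]
width: 0.411
grip_force: 60.5
```

Request:
move_arm:
  series: [3, -1, 0, 0, 0, 0, 0, 3, -1, 0, 0, 0, 0, 0, 3, -1.2, 0, 0, 0, 0, 0, 3, 0, 0, 0, 0, 0, 0, 3, 0, 0, 0, 0, 0, 0]

```text
time: 55.28
tool_pos: [0.5412, 0.0117, 0.058]
tcp_rot: [-0.098, -3.139, 0.0]
wrist_force: [-0.6, -0.5, -1.2]
width: 0.411
grip_force: 60.4
```

```bash
python3 -c "
from h import *
goto(-.056,0,.0583)
"
```

```text
station [-57.9  -0.2] z 58.0 turn 0.02 shift after turn cm [-0.19  0.02 -0.03] tilt 0.05 w 35.1 F [-0.6 -0.5 -1.2] g 60.4 t 55.275
```

Short by 2 mm; finish the slide, release, and go over the button.

Request:
move_arm:
  series: [3, -0.2, 0, 0, 0, 0, 0, 3, 0, 0, 0, 0, 0, 0, 3, 0, 0, 0, 0, 0, 0]

```text
time: 55.65
tool_pos: [0.5433, 0.0116, 0.0583]
tcp_rot: [-0.098, -3.14, -0.0]
wrist_force: [0.1, 0.3, -2.1]
width: 0.409
grip_force: 60.4
```

Request:
move_arm:
  series: [6, 0, 0, 0, 0, 0, 0, 7, 0, 0, 0, 0, 0, 0, 7, 0, 0, 0, 0, 0, 0, 7, 0, 0, -2, 0, 0, 0, 7, 0, 0, -4, 0, 0, 0]

```text
time: 56.28
tool_pos: [0.5416, 0.0116, 0.117]
tcp_rot: [-0.098, -3.135, 0.0]
wrist_force: [0.1, -0.2, -0.6]
width: 0.824
grip_force: 0.0
```

Request:
move_arm:
  series: [0, 1, 2, -2, 0, 0, 0, 0, 1, 3, 0, 0, 0, 0, 0, 2, 3, 0, 0, 0, 0, 0, 0.8, 2, 0, 0, 0, 0, 0, 0, 0, 3, 0, 0, 0]

```text
time: 56.9
tool_pos: [0.5042, 0.1163, 0.1109]
tcp_rot: [0.095, 3.133, 0.003]
wrist_force: [1.0, -0.3, 0.2]
width: 0.004
grip_force: 0.0
```

Request:
move_arm:
  series: [0, 0, 0, 2, 0, 0, 0, 0, 0, 0, 0, 0, 0, 0]

```text
time: 57.15
tool_pos: [0.5002, 0.1142, 0.0867]
tcp_rot: [-0.098, -3.136, 0.001]
wrist_force: [-1.2, 0.3, -0.3]
width: -0.001
grip_force: 0.0
```

```bash
python3 -c "
from h import *
goto(-.105,.1,.0535)
for n in ('top','scene'):
  im,c=snap(n,n+'5.png')
  for b in blobs(im,'orange'): print(n,cv2.contourArea(b),'z80',(w2s(onz(c,mid(b),.080)[0])*1000).round(1))
cv2.imwrite('pics/s5c.png',cv2.resize(im[170:280,220:360,::-1],None,fx=5,fy=5,interpolation=cv2.INTER_CUBIC))
"
```

```text
station [-105.3   99.5] z 86.7 turn 0.03 shift after turn cm [-0.03  0.05  3.32] tilt 0.22 w -0.1 F [-1.2  0.3 -0.3] g 0.0 t 57.15
top 163.0 z80 [-54.6  -0.2]
scene 124.5 z80 [-54.    0.4]
```

View pics/s5c.png

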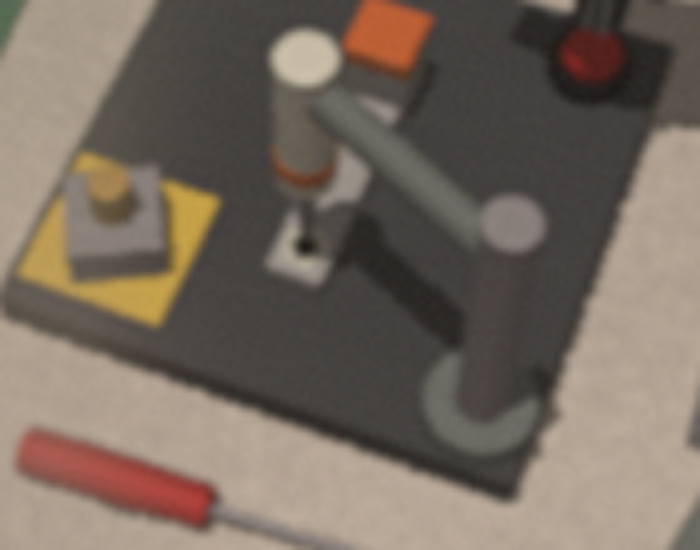

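Orange hub at station (−54.3, 0); the spot at crop pixel (306, 245) sits under the nose, about 1 mm off. Press the button.

Request:
move_arm:
  series: [0, 0, 0, 1, 0, 0, 0, 0, 0, 0, 1, 0, 0, 0, 0, 0, 0, 0.7, 0, 0, 0, 0, 0, 0, 0.5, 0, 0, 0, 0, 0, 0, 0.4, 0, 0, 0]

```text
time: 57.88
tool_pos: [0.5018, 0.1143, 0.0535]
tcp_rot: [-0.098, -3.139, 0.001]
wrist_force: [-11.4, -3.2, 31.8]
width: 0.001
grip_force: 16.3
```

Request:
move_arm:
  series: [0, 0, 0, 0.1, 0, 0, 0, 0, 0, 0, 0, 0, 0, 0, 0, 0, 0, 0, 0, 0, 0]

```text
time: 58.25
tool_pos: [0.5017, 0.1143, 0.0537]
tcp_rot: [-0.098, -3.139, 0.001]
wrist_force: [-8.5, -1.4, 20.7]
width: 0.001
grip_force: 10.4
```

```bash
python3 -c "
from h import *
goto(-.105,.100,.0535)
"
```

```text
station [-103.8   99.7] z 53.7 turn 0.03 shift after turn cm [0.12 0.03 0.02] tilt 0.07 w 0.1 F [-8.5 -1.4 20.7] g 10.4 t 58.25
```

Request:
move_arm:
  series: [0, 0, 0, -1, 0, 0, 0, 0, 0, 0, -3, 0, 0, 0, 0, 0, 0, -4, 0, 0, 0, 4, -0.5, -2, 0, 0, 0, 0, 7, -1.5, -3, 0, 0, 0, 0]

```text
time: 58.88
tool_pos: [0.5192, 0.0635, 0.1321]
tcp_rot: [0.095, 3.138, 0.001]
wrist_force: [0.4, -0.3, 0.2]
width: 0.416
grip_force: 0.0
```

Request:
move_arm:
  series: [7, -1.5, -2.5, 0, 0, 0, 0, 7, -1.5, -2.5, 0, 0, 0, 0, 7, 0, 0, 0, 0, 0, 0, 7, 0, 0, 0, 0, 0, 0]

```text
time: 59.38
tool_pos: [0.5451, 0.0118, 0.1309]
tcp_rot: [-0.099, -3.139, -0.001]
wrist_force: [0.3, -0.0, -1.1]
width: 0.816
grip_force: 0.0
```

```bash
python3 -c "
from h import *
goto(-.0545,0,.0593)
"
```

```text
station [-54.    0.1] z 130.9 turn -0.01 shift after turn cm [ 0.05 -0.01  7.16] tilt 0.06 w 69.7 F [ 0.3 -0.  -1.1] g 0.0 t 59.375
```

Request:
move_arm:
  series: [7, 0, 0, 3, 0, 0, 0, 7, 0, 0, 3, 0, 0, 0, 7, 0, 0, 1.2, 0, 0, 0, 7, 0, 0, 0, 0, 0, 0, 3, 0, 0, 0, 0, 0, 0]

```text
time: 60.0
tool_pos: [0.5465, 0.0117, 0.0604]
tcp_rot: [0.097, 3.138, 0.0]
wrist_force: [0.3, -0.2, 0.6]
width: 0.626
grip_force: 0.0
```

Request:
move_arm:
  series: [3, 0, 0, 0, 0, 0, 0, 3, 0, 0, 0, 0, 0, 0, 3, 0, 0, 0, 0, 0, 0, 3, 0, 0, 0, 0, 0, 0]

```text
time: 60.5
tool_pos: [0.5469, 0.0114, 0.0609]
tcp_rot: [0.098, 3.137, 0.0]
wrist_force: [-0.9, -1.1, 5.6]
width: 0.414
grip_force: 61.5
```

Request:
move_arm:
  series: [3, 0.8, 0, -0.1, 0, 0, 0, 3, 1.2, 0, 0, 0, 0, 0, 3, 1.3, 0, 0, 0, 0, 0, 3, 1.3, 0, 0, 0, 0, 0, 3, 1.3, 0, 0, 0, 0, 0]

```text
time: 61.12
tool_pos: [0.4866, 0.0152, 0.0609]
tcp_rot: [0.098, 3.138, 0.0]
wrist_force: [6.0, -0.5, 2.9]
width: 0.407
grip_force: 61.5
```

```bash
python3 -c "
from h import *
goto(-.094,-.271,.15)
"
```

```text
station [-112.6   -0.2] z 60.9 turn 0.01 shift after turn cm [ -1.86 -27.08  -8.91] tilt 0.12 w 34.8 F [ 6.  -0.5  2.9] g 61.5 t 61.125
```

Request:
move_arm:
  series: [3, 0, 0, -1, 0, 0, 0, 3, 0, 0, -2, 0, 0, 0, 3, 0, 0, -3, 0, 0, 0, 3, 0, 0, -3, 0, 0, 0, 3, 0, -2, 0, 0, 0, 0]

```text
time: 61.75
tool_pos: [0.4857, -0.0042, 0.1522]
tcp_rot: [0.095, 3.139, 0.001]
wrist_force: [0.2, 0.5, -3.5]
width: 0.408
grip_force: 60.6
```

Request:
move_arm:
  series: [3, 0, -3, 0, 0, 0, 0, 3, 0, -3, 0, 0, 0, 0, 3, 0, -3, 0, 0, 0, 0, 3, 0, -3, 0, 0, 0, 0, 3, 0, -3, 0, 0, 0, 0]

```text
time: 62.38
tool_pos: [0.4736, -0.1546, 0.1488]
tcp_rot: [-0.098, -3.135, -0.003]
wrist_force: [-0.3, 0.5, -2.8]
width: 0.411
grip_force: 60.5
```

Request:
move_arm:
  series: [3, -0.8, -3, 0, 0, 0, 0, 3, -0.8, -3, 0, 0, 0, 0, 3, 0, -3, 0, 0, 0, 0, 3, 0, -1, 2, 0, 0, 0, 3, 0, 0, 3, 0, 0, 0]

```text
time: 63.0
tool_pos: [0.4847, -0.2559, 0.0995]
tcp_rot: [-0.1, -3.138, -0.001]
wrist_force: [0.1, -0.0, -2.9]
width: 0.412
grip_force: 60.6
```

Request:
move_arm:
  series: [3, 0, 0, 2, 0, 0, 0, 3, 0, 0, 2, 0, 0, 0, 3, 0, 0, 0, 0, 0, 0, 3, 0, 0, 0, 0, 0, 0]

```text
time: 63.5
tool_pos: [0.4852, -0.255, 0.0602]
tcp_rot: [-0.098, -3.139, -0.001]
wrist_force: [0.7, 0.1, -2.6]
width: 0.412
grip_force: 60.4
```

```bash
python3 -c "
from h import *
goto(-.094,-.271,.0345)
"
```

```text
station [ -97.  -269.9] z 60.2 turn 0.03 shift after turn cm [-0.3  -0.11  2.57] tilt 0.09 w 35.2 F [ 0.7  0.1 -2.6] g 60.4 t 63.5
```

Request:
move_arm:
  series: [3, -0.3, 0, 1, 0, 0, 0, 3, 0, 0, 1, 0, 0, 0, 3, 0, 0, 0.3, 0, 0, 0, 3, 0, 0, 0.2, 0, 0, 0, 3, 0, 0, 0.1, 0, 0, 0]

```text
time: 64.12
tool_pos: [0.4888, -0.2555, 0.0342]
tcp_rot: [-0.098, -3.14, -0.0]
wrist_force: [0.1, -0.6, -2.5]
width: 0.414
grip_force: 60.5
```

Request:
move_arm:
  series: [3, 0, 0, 0, 0, 0, 0, 3, 0, 0, 0, 0, 0, 0]

```text
time: 64.38
tool_pos: [0.4889, -0.2556, 0.0345]
tcp_rot: [0.098, 3.14, -0.0]
wrist_force: [-0.5, -0.3, -2.5]
width: 0.405
grip_force: 60.5
```

```bash
python3 -c "
from h import *
goto(-.094,-.271,.0345)
"
```

```text
station [ -93.3 -270.3] z 34.5 turn 0.02 shift after turn cm [ 0.07 -0.07  0.  ] tilt 0.03 w 34.6 F [-0.5 -0.3 -2.5] g 60.5 t 64.375
```

Within 1 mm of the mat: release, retreat up and away to the left, and check.

Request:
move_arm:
  series: [3, 0, 0, 0.1, 0, 0, 0, 5.5, 0, 0, 0, 0, 0, 0, 5.5, 0, 0, 0, 0, 0, 0, 5.5, 0, 0, 0, 0, 0, 0, 5.5, 0, 0, -1, 0, 0, 0]

```text
time: 65.0
tool_pos: [0.488, -0.2551, 0.0428]
tcp_rot: [-0.098, -3.138, -0.001]
wrist_force: [0.2, 0.7, -0.2]
width: 0.645
grip_force: 0.0
```

Request:
move_arm:
  series: [5.5, 0, 0, -3, 0, 0, 0, 5.5, 0, 0, -4, 0, 0, 0, 5.5, 0, 0, -4, 0, 0, 0, 5.5, 0, 3, -4, 0, 0, 0, 5.5, 0, 4, -3, 0, 0, 0]

```text
time: 65.62
tool_pos: [0.4938, -0.1859, 0.2264]
tcp_rot: [0.101, 3.137, -0.002]
wrist_force: [-0.1, -0.7, -0.4]
width: 0.643
grip_force: 0.0
```

Request:
move_arm:
  series: [5.5, 0, 4, 0, 0, 0, 0, 5.5, 0, 4, 0, 0, 0, 0, 5.5, 0, 4, 0, 0, 0, 0, 5.5, 0, 4, 0, 0, 0, 0, 5.5, 0, 4, 0, 0, 0, 0]

```text
time: 66.25
tool_pos: [0.5057, 0.0153, 0.2242]
tcp_rot: [0.098, 3.139, 0.0]
wrist_force: [-0.3, 0.3, -0.6]
width: 0.646
grip_force: 0.0
```

Request:
move_arm:
  series: [5.5, 0, 4, 0, 0, 0, 0, 5.5, 0, 4, 0, 0, 0, 0, 5.5, 0, 4, 0, 0, 0, 0, 5.5, 0, 0, 0, 0, 0, 0, 5.5, 0, 0, 0, 0, 0, 0]

```text
time: 66.88
tool_pos: [0.513, 0.1334, 0.2237]
tcp_rot: [0.097, 3.14, -0.001]
wrist_force: [1.1, 1.1, 0.2]
width: 0.639
grip_force: 0.0
```

```bash
python3 -c "
from h import *
im,c=snap('top','top6.png')
mc=np.array([-.0311,-.3362]); a=np.radians(4.9); Q=np.array([[np.cos(a),np.sin(a)],[-np.sin(a),np.cos(a)]])
for col,h in (('blue',(-.0834,-.4098)),('yellow',(-.089,-.341)),('orange',(-.093,-.270))):
    d=lever(im,c,col,.003,np.r_[s2w(h),s2w((h[0]+.115,h[1]))],7)
    print('mat frame',[(Q@(p-mc)*1000).round(1) for p in d])
goto(0,0,.3)
cv2.imwrite('pics/t6c.png',cv2.resize(im[130:300,200:450,::-1],None,fx=3,fy=3,interpolation=cv2.INTER_CUBIC))
"
```

```text
blue hub [ -83.5 -409.8] spot [  33.1 -411.4] px [416.1 214.6] 17 len 116.7 ang -0.8
mat frame [array([-58.5, -68.8]), array([ 57.6, -80.4])]
yellow hub [ -89.8 -340.3] spot [  26.3 -340.4] px [391.7 215.5] 14 len 116.2 ang -0.0
mat frame [array([-58.9,   1. ]), array([56.9, -9. ])]
orange hub [ -95.3 -270.5] spot [  20.3 -270.4] px [367.5 216.2] 17 len 115.6 ang 0.0
mat frame [array([-58.3,  71. ]), array([56.8, 61.2])]
station [-93.7 119.1] z 223.5 turn 0.01 shift after turn cm [ -9.37 -11.91  -7.65] tilt 0.03 w 55.2 F [-0.3 -0.1  0.3] g 0.0 t 66.925
```

View pics/t6c.png

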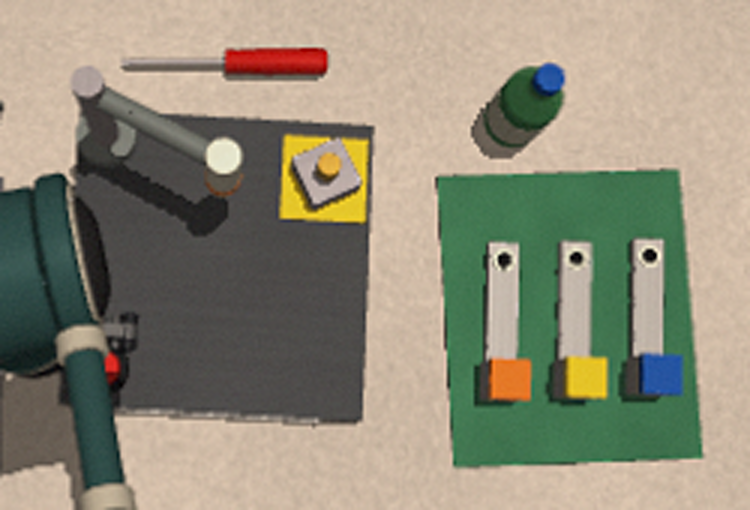

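All three levers lie on the green mat with their spots at crop pixels (504,260), (576,258) and (650,256). The block stands on the pad at (326,172), and the bottle and screwdriver look undisturbed.

```bash
python3 -c "
from workcell import *
print(finish_job())"
```

```text
the job is handed in; nothing more can be done
None
```

The job is handed in: the block stands on its yellow pad; blue, yellow and orange were each put under the probe within about 2.5 mm by camera estimate, with the button fully pressed each time; all three now lie inside the green mat. The hand-in returned no verdict.

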